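# Close the gauge box: lid on, clips snapped corner to opposite corner

## Task

Close the grey gauge box for storage. Take the white lid from its stand, lay it down flat on the bench, handle up, and let go; then take it again by the blue handle from above and set it fully home on the box. Then snap the four red clips down over its rim in opposite-corner order (after the first clip, the one diagonally across from it, then the other two), and leave the things standing around undisturbed.

Things in the scene. Friction and masses are not known exactly. Their poses are not given: they have to be found in the camera images.
- gauge_box: grey open-topped plastic gauge box, fixed to the bench: outside 110 mm (its x) by 150 mm (its y), 55 mm high, walls and floor 6 mm, with a 15 mm deep column under each clip; its mouth is 98 x 138 mm. Origin: centre of its underside; z up; its -x side is the near side (towards the robot, yaw up to 0.3 rad), +y its left. Two rings lie low inside.
- box_mouth (a point): centre of the box's mouth, level with the top of its walls, 55 mm above the bench
- box_lid: loose white lid, 180 g: plate 108 mm (its x) x 148 mm (its y) x 6 mm on a lip 8 mm deep, 94 x 134 mm (lowest 4 mm 90 x 130) that drops into the box's mouth with 2 mm play. Origin: centre of the lip's underside; z out of the top; plate top at z = 14 mm. Fits half round too. Starts upright in the stand: lid z level along the stand's +x, lid -x up, edges 10 and 118 mm above the bench. Seated, origin 47 mm above the bench.
- lid_handle (a point): middle of the blue handle bar on the lid's top, 27 mm from the lid's origin along its z; axes as the lid. The bar is 84 mm long (lid x), 12 mm wide (lid y), and stands 26 mm up from the plate (lid z 14 to 40 mm), centred. In the stand it is on the side away from the robot.
- lid_handle_end (a point): point in the handle bar 30 mm from its middle towards the lid's -x edge: about 94 mm above the bench while the lid stands in the stand
- lid_stand: aluminium stand fixed to the bench: base 80 (x) x 156 (y) x 10 mm with four upright fingers, 8 x 24 mm, tops 48 mm above the bench, at y = +-58 mm, that hold the lid on edge with about 1.5 mm play either side. Origin: centre of its underside; +x points away from the robot, yaw up to 0.3 rad.
- clip_fl (a joint): angle of the red clip at the near side, left corner: 0 = open, standing up and leaning 10 degrees outward (as at the start), 1.75 rad = lying flat over the lid's rim (shut). Over-centre spring: it takes about 5 N near the tip, springs back open if let go before half way (0.87), and snaps shut by itself beyond. A shut clip holds the lid down.
- clip_fl_hinge (a point): hinge axis (along the box's y) of the near side, left clip: 61 mm from the box's centre in x, 48 mm in y, 63.5 mm above the bench; fixed in the box
- clip_fl_tip (a point): free end of the near side, left clip, a flap 24 mm wide and 5 mm thick reaching 30 mm from its hinge; shut, it points to the box's middle, its top face 66.5 mm above the bench; open, it ends about 93 mm above the bench
- clip_fr (a joint): angle of the red clip at the near side, right corner: 0 = open, standing up and leaning 10 degrees outward (as at the start), 1.75 rad = lying flat over the lid's rim (shut). Over-centre spring: it takes about 5 N near the tip, springs back open if let go before half way (0.87), and snaps shut by itself beyond. A shut clip holds the lid down.
- clip_fr_hinge (a point): hinge axis (along the box's y) of the near side, right clip: 61 mm from the box's centre in x, 48 mm in y, 63.5 mm above the bench; fixed in the box
- clip_fr_tip (a point): free end of the near side, right clip, a flap 24 mm wide and 5 mm thick reaching 30 mm from its hinge; shut, it points to the box's middle, its top face 66.5 mm above the bench; open, it ends about 93 mm above the bench
- clip_br (a joint): angle of the red clip at the far side, right corner: 0 = open, standing up and leaning 10 degrees outward (as at the start), 1.75 rad = lying flat over the lid's rim (shut). Over-centre spring: it takes about 5 N near the tip, springs back open if let go before half way (0.87), and snaps shut by itself beyond. A shut clip holds the lid down.
- clip_br_hinge (a point): hinge axis (along the box's y) of the far side, right clip: 61 mm from the box's centre in x, 48 mm in y, 63.5 mm above the bench; fixed in the box
- clip_br_tip (a point): free end of the far side, right clip, a flap 24 mm wide and 5 mm thick reaching 30 mm from its hinge; shut, it points to the box's middle, its top face 66.5 mm above the bench; open, it ends about 93 mm above the bench
- clip_bl (a joint): angle of the red clip at the far side, left corner: 0 = open, standing up and leaning 10 degrees outward (as at the start), 1.75 rad = lying flat over the lid's rim (shut). Over-centre spring: it takes about 5 N near the tip, springs back open if let go before half way (0.87), and snaps shut by itself beyond. A shut clip holds the lid down.
- clip_bl_hinge (a point): hinge axis (along the box's y) of the far side, left clip: 61 mm from the box's centre in x, 48 mm in y, 63.5 mm above the bench; fixed in the box
- clip_bl_tip (a point): free end of the far side, left clip, a flap 24 mm wide and 5 mm thick reaching 30 mm from its hinge; shut, it points to the box's middle, its top face 66.5 mm above the bench; open, it ends about 93 mm above the bench
- magnet: black round pot magnet with a knob, 43 mm wide, 37 mm high; bystander; origin under its centre
- tape: roll of tape, 48 mm wide, 18 mm high; bystander; origin under its centre
- thin_plug: thin upright plug gauge, 24 mm foot, 146 mm high, easily tipped; bystander; origin under its centre
- bar_clip: orange block-shaped clip, 33 x 60 x 26 mm; bystander; origin under its centre

How it is judged (in metres and radians):
On the way, in this order (a step that is already met when the one before it is completed fails the run):
1. the lid lies flat on the bench, handle up, let go (angle between box_lid's own z axis and vertical below 0.06 rad and height (world z) of box_lid below 0.004 m and contact force between the fingers and box_lid below 0.05 N), for 0.2 s.
2. the lid sits fully home in the box's mouth with all clips still open (x of box_lid in the frame of gauge_box between -0.004 and 0.004 m and y of box_lid in the frame of gauge_box between -0.004 and 0.004 m and z of box_lid in the frame of gauge_box between 0.044 and 0.0495 m and angle between box_lid's own z axis and vertical below 0.04 rad and angle between the x axis of box_lid and the x axis of gauge_box, either way round below 0.07 rad and value of joint each of clip_fl, clip_fr, clip_br, clip_bl below 0.87 rad), for 0.1 s.
3. two diagonally opposite clips are snapped shut ((value of joint each of clip_fl, clip_br above 1.63 rad or value of joint each of clip_fr, clip_bl above 1.63 rad)), for 0.1 s.
At the end, for the whole second after the job is handed in: the lid is home in the box's mouth (within 4 mm of centre, at most 2.5 mm proud, level within 0.04 rad), all four clips are shut (over 1.63 of 1.75 rad), and the lid is at rest (x of box_lid in the frame of gauge_box between -0.004 and 0.004 m and y of box_lid in the frame of gauge_box between -0.004 and 0.004 m and z of box_lid in the frame of gauge_box between 0.044 and 0.0495 m and angle between box_lid's own z axis and vertical below 0.04 rad and angle between the x axis of box_lid and the x axis of gauge_box, either way round below 0.07 rad and value of joint each of clip_fl, clip_fr, clip_br, clip_bl above 1.63 rad and linear speed of box_lid below 0.02 m/s); the robot touches nothing.
It fails at once if the first two clips shut are neighbours, not diagonal opposites ((value of joint each of clip_fl, clip_fr above 1.45 rad and value of joint each of clip_br, clip_bl below 1.45 rad) or (value of joint each of clip_fr, clip_br above 1.45 rad and value of joint each of clip_bl, clip_fl below 1.45 rad) or (value of joint each of clip_br, clip_bl above 1.45 rad and value of joint each of clip_fl, clip_fr below 1.45 rad) or (value of joint each of clip_bl, clip_fl above 1.45 rad and value of joint each of clip_fr, clip_br below 1.45 rad)).
It fails at once if a clip shut while the lid is not on the box (value of joint any of clip_fl, clip_fr, clip_br, clip_bl above 1.45 rad and distance between box_lid and gauge_box above 0.065 m).
It fails at once if a bystander shoved (over 25 mm) or the thin plug tipped (distance of any of magnet, tape, thin_plug, bar_clip from where it was at the start of the episode above 0.025 m or angle between thin_plug's own z axis and vertical above 0.4 rad).
It also fails if it takes over 72 s, if anything falls off the work surface, if the arm or the gripper's body presses on something with over 40 N, if the wrist force passes 120 N, or if a joint passes its speed limit or range.

## Robot

A 6-joint arm with a two-finger parallel gripper is mounted at the origin on a cart in front of the work surface, level with it; the furniture and walls round the work are solid. World frame = base frame: x ahead of the robot, y to its left, z up, the work surface at z = 0. Lengths are in m, angles in degrees, forces in N, time in s.
With the tool pointing down it reaches from about 0.4 to 0.825 m from the base axis. Payload 7 kg.
Tool frame: the origin (TCP) lies midway between the tips of the shut fingers; the grasp point (between the pads) lies 19 mm behind it (ctrl.grip_point_offset is the distance from the TCP to the grasp point, in m); x points along the fingers, y is the direction in which the jaws open and shut, and the axes are right-handed (so a half turn about x gives the same grasp; the last joint's range is limited). The gripper opens to 88 mm and grips with 3 to 60 N. Pads are 19 mm wide; open, the fingers measure 130 mm over their backs; the gripper's body (78 mm by 193 mm) begins 47 mm behind the grasp point.
Start: joints at [82.855, 20.546, 0.682, 0, -70.136, -16.507], TCP at [0.271, 0.618, 0.227] pointing down, gripper open.
Joint ranges: [-176.03, 176.03], [-82.01, 121.73], [-58.28, 71.71], [-173.87, 95.51], [-174.79, -0.11], [-173.66, 173.66]. Speed limits (degrees/s): [136.94, 136.94, 172.46, 180, 180, 180].

## Interface

Orientations are given as [roll, pitch, yaw] about the fixed x, y, z axes, in that order (R = Rz(yaw) Ry(pitch) Rx(roll)).
In Python, from plant import ctrl gives the robot as it stands.
- The arm moves only by the tool drive_tool, never from a script. Its argument "plan" is a list of rows, each a list of 3 entries, a list of its own where there are three numbers: the shift along the tool's x, y, z in m, then the turn, a rotation vector about the tool's x, y, z in degrees, then the opening, from 0 (shut) to 1 (fully open). In form: [[[dx, dy, dz], [wx, wy, wz], grip], ...]. A call has 1 to 20 rows; each row is the pose to reach, as a shift and turn from the pose measured when the call began, along the tool's axes at that moment; what a row does not reach only later rows make up. A row lasts 1/12 s, in which the tool goes at most 41.7 mm and 7.16 degrees, less where a joint would pass 70% of its speed; a pose out of reach is approached as far as the arm can. A call with a gripper value outside its range is refused whole. The fingers move at their own pace and stop on an object; the grip force is fixed at half the most. Time passes only in rows, so rows that repeat a pose let the fingers close. It gives the time, the measured TCP pose, the force and the opening at its end, in the units of the state.
- ctrl.get_obs(): the state, without advancing time (a new reading comes with each control period).
- ctrl.snapshot(name): name is "scene" or "top"; returns the picture (384x512x3 uint8, blue, green, red); there is no depth.
- ctrl.get_calibration(name): a dict with "fx", "fy", "cx", "cy" (pixels), "R" (3x3) and "t" (3): a world point X has camera coordinates R X + t. Camera axes: x right, y down, z forward; pixel columns grow to the right and rows downward; lengths in m; the calibration is good to about 2 mm. A picture is of the moment at which its call begins. get_calibration takes no time and is no camera call.
- ctrl.close_job(): hands the job in, once; it reports no verdict.
Trained networks look in the newest picture that a camera, given by its name, has taken for a name from the list of things; names that differ only in an ending like _2 or _b are one class to them, and where a whole thing is asked for, a point or a joint stands for the part that bears it (a point fixed in the world has none). Each returns a list of dicts, best first, with "confidence" (0 to 1); they miss things now and then, are a little off and sometimes report something else, mostly with a low value. They report only what shows in the picture. A call takes as long as a camera call.
- ctrl.cut_out(camera, name): "pixels" (384x512 bool, what is visible of it) and "pixel" ([column, row] in pixels, amid what is visible of it).
- ctrl.landmark_of(camera, name): "pixel" ([column, row] in pixels: a listed point, or the origin of a listed thing).
The state is a dict: "clock": time; "joint_pos": joint angles; "qvel": joint speeds; "tau": joint torques, N m; "tool_pos": TCP position; "orientation": TCP orientation; "force": force on the tool from outside, world axes, zero at the start; "moment": the same for the moment, N m; "opening": finger opening in m.
Only numpy, scipy, OpenCV 4.12 (cv2) and the standard library are available. Lean on these libraries where they do the work, as an engineer would, in place of code of your own. Each camera call takes 0.05 s, during which the arm holds its last target. There are 200 camera calls.

## Working session

There is one attempt and no reset: what is moved stays moved. The work goes in short steps, Python scripts to look and compute and a tool call to move; the robot and the scene stay as the last step left them, time stands still between calls to the robot, and variables do not carry over. Pictures are saved under pics/ and viewed, about 8 in all and at most 12, crops included, and the job is handed in when it is done.

Besides the shell and the picture viewer there is one more tool, called after "Request:" by a JSON object that holds its "op" and its "data". drive_tool: Moves the arm, as the interface text tells. Its arguments: {"type":"object","properties":{"plan":{"type":"array","items":{"type":"array"}}},"required":["plan"]}

```bash
mkdir -p pics; ls; cat > h.py <<'E'
from plant import ctrl
import numpy as np, cv2
from scipy.spatial.transform import Rotation as Ro
def cal(c):
    k=ctrl.get_calibration(c);return k,np.array(k["R"]),np.array(k["t"])
def ray(c,px):
    k,R,t=cal(c);d=np.array([(px[0]-k["cx"])/k["fx"],(px[1]-k["cy"])/k["fy"],1.]);return -R.T@t,R.T@d
def onz(c,px,z):
    o,d=ray(c,px);return o+d*(z-o[2])/d[2]
def proj(c,X):
    k,R,t=cal(c);p=R@np.array(X)+t;return np.array([k["fx"]*p[0]/p[2]+k["cx"],k["fy"]*p[1]/p[2]+k["cy"]])
def lm(c,n,z=None):
    L=ctrl.landmark_of(c,n)
    return [(np.round(l["pixel"],1),round(l["confidence"],2),None if z is None else np.round(onz(c,l["pixel"],z),4)) for l in L[:2]]
E
python3 - <<'E'
from h import *
for c in("scene","top"):
    im=ctrl.snapshot(c);cv2.imwrite(f"pics/{c}0.png",im)
    k,R,t=cal(c);print(c,k["fx"],-R.T@t)
    for n,z in [("gauge_box",0),("box_mouth",.055),("clip_fl_hinge",.0635),("clip_fr_hinge",.0635),("clip_br_hinge",.0635),("clip_bl_hinge",.0635),("lid_handle",.064),("lid_handle_end",.094),("lid_stand",0),("box_lid",.064),("magnet",0),("tape",0),("thin_plug",0),("bar_clip",0)]:
        print(n,lm(c,n,z))
print(ctrl.get_obs())
E
```

```text
pics
scene 365.7823087382239 [ 0.0733685  -0.5163679   0.84824256]
gauge_box [(array([219.6, 193.5]), 0.88, array([0.4834, 0.2445, 0.    ])), (array([205.9, 192.6]), 0.36, array([0.4506, 0.2767, 0.    ]))]
box_mouth [(array([219.3, 180.8]), 0.74, array([0.488 , 0.2437, 0.055 ])), (array([217.5, 188.9]), 0.66, array([0.463 , 0.2163, 0.055 ]))]
clip_fl_hinge [(array([195.4, 173.9]), 0.38, array([0.4418, 0.3117, 0.0635])), (array([175.9, 178.1]), 0.28, array([0.383 , 0.3339, 0.0635]))]
clip_fr_hinge [(array([204.1, 192.5]), 0.47, array([0.4183, 0.2212, 0.0635]))]
clip_br_hinge [(array([242.4, 183.8]), 0.49, array([0.532 , 0.1783, 0.0635])), (array([232. , 259.7]), 0.18, array([ 0.3436, -0.034 ,  0.0635]))]
clip_bl_hinge [(array([231.1, 164.3]), 0.43, array([0.5584, 0.2778, 0.0635]))]
lid_handle [(array([320.4, 290.3]), 0.95, array([ 0.4578, -0.2384,  0.064 ])), (array([234.2, 159.1]), 0.7, array([0.5816, 0.2928, 0.064 ]))]
lid_handle_end [(array([320.8, 283.8]), 0.78, array([ 0.4558, -0.2376,  0.094 ]))]
lid_stand [(array([314.7, 309.7]), 0.66, array([ 0.4401, -0.2452,  0.    ]))]
box_l
[... 1896 characters left out ...]
72.5, 244.9]), 0.55, array([0.3688, 0.0183, 0.    ]))]
{'clock': 1.5, 'joint_pos': array([ 8.28581697e+01,  2.05463723e+01,  6.81891846e-01,  5.60491385e-04,
       -7.01352045e+01, -1.65092058e+01]), 'qvel': array([-0.06927898, -0.15539427,  0.07090876, -0.05950855,  0.00539158,
       -0.05170206]), 'tau': array([ 1.19121480e-03, -5.82371771e+01,  2.93293422e+01,  7.00248197e+00,
        1.24401378e-02, -2.04705526e-05]), 'tool_pos': array([0.27077397, 0.61829163, 0.22656236]), 'orientation': array([-132.62493871,   89.99938588,   23.72421562]), 'force': array([ 0.53949439, -2.56560746, -0.50451281]), 'moment': array([-0.02648937, -0.02124501,  0.01942366]), 'opening': 0.08769610375275072}
```

```bash
python3 - <<'E'
from h import *
t=cv2.imread("pics/top0.png");s=cv2.imread("pics/scene0.png")
# top crop cols 120-400, rows 130-270 ; scene crop 150-360, 130-330
a=cv2.resize(t[130:270,120:400],None,fx=2.85,fy=2.85,interpolation=cv2.INTER_CUBIC)
cv2.imwrite("pics/a.png",a)
b=cv2.resize(s[135:335,140:360],None,fx=3,fy=3,interpolation=cv2.INTER_CUBIC);cv2.imwrite("pics/b.png",b)
for n in("lid_stand","gauge_box","box_lid"):
  for c in("top","scene"):
    L=ctrl.cut_out(c,n)
    for l in L[:1]:
        p=l["pixels"].astype(np.uint8);cs,_=cv2.findContours(p,0,2);r=cv2.minAreaRect(np.vstack(cs));print(n,c,l["confidence"],p.sum(),r)
E
```

```text
lid_stand top 0.81 764 ((348.5382080078125, 224.49705505371094), (23.622522354125977, 46.55477523803711), 85.60128784179688)
lid_stand scene 0.97 1282 ((312.75, 309.75), (67.17514038085938, 32.52690887451172), 45.0)
gauge_box top 0.71 1427 ((202.9129180908203, 210.71066284179688), (46.470970153808594, 43.697696685791016), 12.994616508483887)
gauge_box scene 0.93 1673 ((221.7747344970703, 185.36900329589844), (46.53681182861328, 50.78352355957031), 69.27444458007812)
box_lid top 0.54 357 ((351.7828063964844, 218.89309692382812), (13.868596076965332, 48.41551971435547), 85.2363510131836)
box_lid scene 0.84 1359 ((317.6725769042969, 294.0885009765625), (71.11849975585938, 29.35049057006836), 41.18592834472656)
```

View pics/a.png

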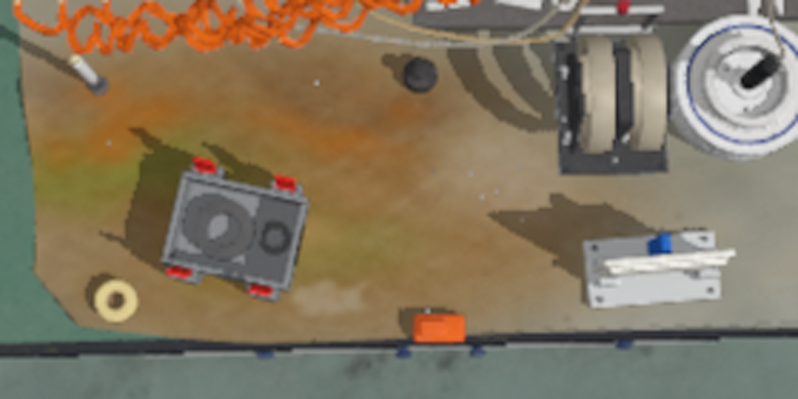

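View pics/b.png

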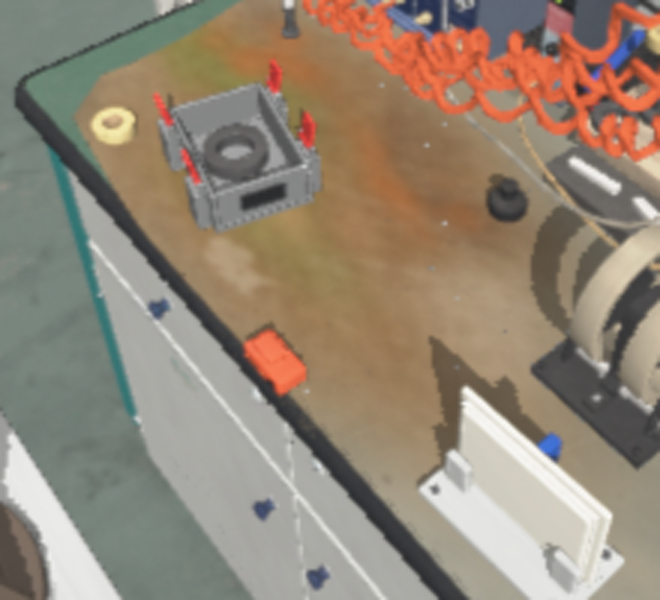

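```bash
cat > fit.py <<'E'
from h import *
from scipy.optimize import least_squares
from itertools import permutations
def boxfit(ims,g=(.486,.246,-.2,.078)):
    obs=[]
    for c,im in ims.items():
        b,gr,r=[im[...,i].astype(int) for i in range(3)]
        h=cv2.cvtColor(im,cv2.COLOR_BGR2HSV)
        m=((r>110)&(gr<75)&(b<75)).astype(np.uint8)
        n,_,st,ce=cv2.connectedComponentsWithStats(m)
        gp=proj(c,[g[0],g[1],.07])
        L=[(st[i,4],ce[i]) for i in range(1,n) if st[i,4]>=6 and np.linalg.norm(ce[i]-gp)<45]
        print(c,[(a,np.round(x,1)) for a,x in L]); obs+=[(c,x) for a,x in L]
    def mod(p):
        R=Ro.from_euler('z',p[2]).as_matrix();return [R@[sx*.0636,sy*.048,0]+[p[0],p[1],p[3]] for sx in(-1,1) for sy in(-1,1)]
    def f(p):
        P=mod(p);out=[]
        for c,x in obs:
            q=[proj(c,X)-x for X in P];out+=list(min(q,key=np.linalg.norm))
        return out
    s=least_squares(f,g,loss="soft_l1");print("box x y yaw z",np.round(s.x,4),"res",np.round(f(s.x),1));return s.x
if __name__=="__main__":
    ims={c:cv2.imread(f"pics/{c}0.png") for c in("top","scene")}
    boxfit(ims)
    O=[("top","lid_handle",(348.5,216.2)),("top","lid_handle_end",(353.3,214.1)),("top","box_lid",(348.6,226.9)),("scene","lid_handle",(320.4,290.3)),("scene","lid_handle_end",(320.8,283.8)),("scene","box_lid",(317.1,299.4))]
    Z={"lid_handle":(.027,.064),"lid_handle_end":(.027,.094),"box_lid":(0,.064)}
    def f(p):
        o=[]
        for c,n,x in O:
            d,z=Z[n];o+=list(proj(c,[p[0]+d*np.cos(p[2]),p[1]+d*np.sin(p[2]),z])-x)
        return o
    s=least_squares(lambda p:f(p)+[(p[2]-.085)*50],(.43,-.24,.085),loss="soft_l1");print("lid",s.x,np.round(f(s.x),1))
    # blue blob
    for c,im in ims.items():
        h=cv2.cvtColor(im,cv2.COLOR_BGR2HSV);m=cv2.inRange(h,(105,150,60),(125,255,255))
        gp=proj(c,[.46,-.24,.08]);n,_,st,ce=cv2.connectedComponentsWithStats(m)
        print(c,"blue",[(st[i],np.round(ce[i],1)) for i in range(1,n) if np.linalg.norm(ce[i]-gp)<30])
        # stand/lid prediction overlay
        P=[proj(c,[p]) if 0 else 0 for p in []]
        x,y,w=s.x;R=Ro.from_euler('z',w).as_matrix()
        def L(a,b,zz): return proj(c,R@[a,b,0]+[x,y,zz])
        big=cv2.resize(im,None,fx=4,fy=4,interpolation=cv2.INTER_CUBIC)
        def line(A,B,col): cv2.line(big,tuple(np.int32(4*A+2)),tuple(np.int32(4*B+2)),col,1)
        for a in(.008,.014):
            Q=[L(a,-.074,.01),L(a,.074,.01),L(a,.074,.118),L(a,-.074,.118)]
            for i in range(4): line(Q[i],Q[i-1],(0,0,255))
        for b in(-.006,.006):
            Q=[L(.014,b,.022),L(.04,b,.022),L(.04,b,.106),L(.014,b,.106)]
            for i in range(4): line(Q[i],Q[i-1],(0,255,0))
        u,v=np.int32(4*gp);cv2.imwrite(f"pics/l_{c}.png",big[v-150:v+190,u-190:u+190])
    cv2.imwrite("pics/l.png",np.hstack([cv2.imread("pics/l_top.png"),cv2.imread("pics/l_scene.png")]))
E
python3 fit.py
```

```text
top [(np.int32(34), array([191.1, 187.4])), (np.int32(27), array([219.6, 193.7])), (np.int32(22), array([182.5, 224.8])), (np.int32(20), array([210.6, 231.2]))]
scene [(np.int32(22), array([230.9, 160.1])), (np.int32(27), array([241.8, 178. ])), (np.int32(8), array([204.1, 191.6]))]
box x y yaw z [ 0.4895  0.2526 -0.2332  0.0725] res [ 0.1 -0.1 -0.2 -0.5  0.   0.1  0.5 -0.2 -0.2  0.6  0.2  0.4 -0.8 -0.9]
lid [ 0.4289278  -0.24114037  0.08747007] [ 1.8 -0.7 -1.2  0.4  2.9 -3.3 -0.5  0.6  0.4  0.3 -4.7 -1.4]
top blue [(array([348, 212,   7,   7,  41], dtype=int32), array([351.4, 215.5]))]
scene blue [(array([320, 280,   6,   7,  29], dtype=int32), array([323.2, 283.1]))]
```

View pics/l.png

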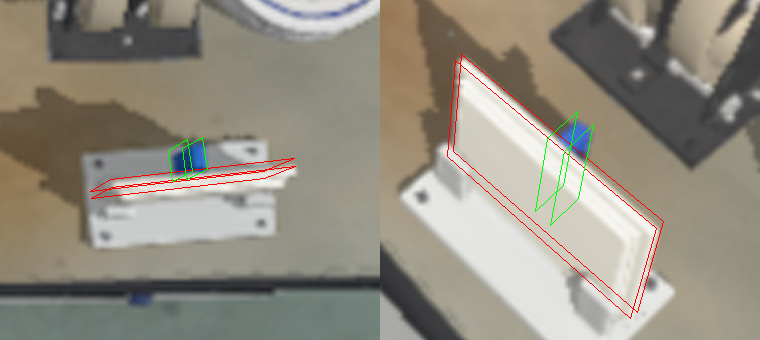

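```bash
cat > lidfit.py <<'E'
from h import *
from scipy.optimize import minimize
def masks(name="box_lid"):
    M={}
    for c in("top","scene"):
        L=ctrl.cut_out(c,name)
        if L: M[c]=cv2.resize(L[0]["pixels"].astype(np.float32),None,fx=4,fy=4,interpolation=cv2.INTER_LINEAR)>.5; print(c,L[0]["confidence"],L[0]["pixels"].sum())
    return M
PL=[(a,b,z) for a in(-.054,.054) for b in(-.074,.074) for z in(.008,.014)]
LP=[(a,b,z) for a in(-.047,.047) for b in(-.067,.067) for z in(0.,.008)]
HD=[(a,b,z) for a in(-.042,.042) for b in(-.006,.006) for z in(.014,.040)]
def iou(M,pose):
    s=0
    for c,m in M.items():
        img=np.zeros(m.shape,np.uint8)
        for g in(PL,LP,HD):
            P=np.array([proj(c,pose(np.array(q))) for q in g])
            cv2.fillConvexPoly(img,cv2.convexHull(np.int32(np.round((P*4+1.5)*16))),1,shift=4)
        i=img>0;s+=(i&m).sum()/(i|m).sum()
    return s/len(M)
def fit(M,posef,p0,st):
    best=None
    S=[p0]+[np.array(p0)+k*np.array(st)*np.eye(len(p0))[i] for i in range(len(p0)) for k in(1,)]
    r=minimize(lambda p:-iou(M,lambda q:posef(p,q)),p0,method="Nelder-Mead",options=dict(initial_simplex=S,xatol=1e-4,fatol=1e-4,maxiter=300))
    print(np.round(r.x,4),"iou",-r.fun);return r.x
def upright(p,q): # lid in stand: lid z -> stand x, lid -x up, lid y -> ? right-handed
    a=Ro.from_euler('z',p[2]).as_matrix()
    return a@[q[2],q[1],-q[0]]+[p[0],p[1],.064]
def flat(p,q): return Ro.from_euler('z',p[2]).as_matrix()@q+[p[0],p[1],p[3] if len(p)>3 else 0]
E
python3 - <<'E'
from lidfit import *
M=masks()
for c in list(M): fit({c:M[c]},upright,(.427,-.241,.07),(.006,.006,.05))
p=fit(M,upright,(.427,-.241,.07),(.006,.006,.05))
print("handle",upright(p,[0,0,.027]))
E
```

```text
top 0.54 357
scene 0.84 1359
[ 0.4245 -0.2429  0.0584] iou 0.8994359387590652Traceback (most recent call last):
  File "<stdin>", line 3, in <module>
  File "lidfit.py", line 24, in fit
    r=minimize(lambda p:-iou(M,lambda q:posef(p,q)),p0,method="Nelder-Mead",options=dict(initial_simplex=S,xatol=1e-4,fatol=1e-4,maxiter=300))
    res = _minimize_neldermead(fun, x0, args, callback, bounds=bounds,
                               **options)
    fxe = func(xe)
    fx = function(np.copy(x), *(wrapper_args + args))
  File "lidfit.py", line 24, in <lambda>
    r=minimize(lambda p:-iou(M,lambda q:posef(p,q)),p0,method="Nelder-Mead",options=dict(initial_simplex=S,xatol=1e-4,fatol=1e-4,maxiter=300))
                         ~~~^^^^^^^^^^^^^^^^^^^^^^^
  File "lidfit.py", line 17, in iou
    P=np.array([proj(c,pose(np.array(q))) for q in g])
                ~~~~^^^^^^^^^^^^^^^^^^^^^
  File "h.py", line 11, in proj
    k,R,t=cal(c);p=R@np.array(X)+t;return np.array([k["fx"]*p[0]/p[2]+k["cx"],k["fy"]*p[1]/p[2]+k["cy"]])
          ~~~^^^
  File "h.py", line 5, in cal
    k=ctrl.get_calibration(c);return k,np.array(k["R"]),np.array(k["t"])
ValueError: time passes only in moves, steps and waits
```

```bash
sed -i 's/^def cal(c)/import functools\n@functools.cache\ndef cal(c)/' h.py
cat >> h.py <<'E'
def goto(pos,tx,jaw,grasp=True):
    """delta in tool axes: put grasp point (or TCP) at pos, tool x along tx, tool y along +-jaw (nearer)"""
    o=ctrl.get_obs();R0=Ro.from_euler('xyz',o["orientation"],degrees=True);tx=np.array(tx)/np.linalg.norm(tx)
    T=np.array(pos,float)+(tx*ctrl.grip_point_offset if grasp else 0)
    best=None
    for s in(1,-1):
        y=s*np.array(jaw,float);y-=tx*(y@tx);y/=np.linalg.norm(y);R1=Ro.from_matrix(np.c_[tx,y,np.cross(tx,y)])
        rv=np.degrees((R0.inv()*R1).as_rotvec())
        print("shift",np.round(R0.inv().apply(T-o["tool_pos"]),4),"turn",np.round(rv,2),"TCP",np.round(T,4),"rows",round(max(np.linalg.norm(rv)/7.16,np.linalg.norm(T-o["tool_pos"])/.0417),1))
def st():
    o=ctrl.get_obs();R=Ro.from_euler('xyz',o["orientation"],degrees=True).as_matrix()
    print("t",round(o["clock"],2),"tcp",np.round(o["tool_pos"],4),"toolx",np.round(R[:,0],3),"y",np.round(R[:,1],3),"F",np.round(o["force"],1),"open",round(o["opening"],4),"q",np.round(o["joint_pos"],1))
E
python3 - <<'E'
from lidfit import *
M=masks()
for c in list(M): fit({c:M[c]},upright,(.427,-.241,.07),(.006,.006,.05))
p=fit(M,upright,(.427,-.241,.07),(.006,.006,.05))
g=upright(p,[-.02,0,.036]);print("handle",upright(p,[0,0,.027]),"g",g)
a=Ro.from_euler('z',p[2]).as_matrix()
tx=a@[-1,0,-1]/2**.5
st();goto(g-.10*tx,tx,a[:,1])
E
```

```text
top 0.54 357
scene 0.84 1359
[ 0.4245 -0.2429  0.0584] iou 0.8994359387590652
[ 0.4277 -0.2413  0.0178] iou 0.8401069311533842
[ 0.4247 -0.2429  0.0615] iou 0.8610707336090183
handle [ 0.45163365 -0.24126548  0.064     ] g [ 0.46061666 -0.24071276  0.084     ]
t 2.0 tcp [0.2708 0.6183 0.2266] toolx [ 0. -0. -1.] y [-0.401 -0.916  0.   ] F [ 0.4 -0.   1. ] open 0.0877 q [ 82.9  20.5   0.7   0.  -70.1 -16.5]
shift [ 0.0852  0.6845 -0.5695] turn [142.53  14.26  59.04] TCP [ 0.5179 -0.2372  0.1414] rows 21.6
shift [ 0.0852  0.6845 -0.5695] turn [-25.75 -44.14  10.66] TCP [ 0.5179 -0.2372  0.1414] rows 21.5
```

Request:
{"op": "drive_tool", "data": {"plan": [[[0.0,0.34,-0.28],[-12,-22,5],1],[[0.0,0.34,-0.28],[-12,-22,5],1],[[0.0,0.34,-0.28],[-12,-22,5],1],[[0.0,0.34,-0.28],[-12,-22,5],1],[[0.0,0.34,-0.28],[-12,-22,5],1],[[0.0,0.34,-0.28],[-12,-22,5],1],[[0.0,0.34,-0.28],[-12,-22,5],1],[[0.0,0.34,-0.28],[-12,-22,5],1],[[0.0,0.34,-0.28],[-12,-22,5],1],[[0.0,0.34,-0.28],[-12,-22,5],1],[[0.085,0.684,-0.569],[-25.75,-44.14,10.66],1],[[0.085,0.684,-0.569],[-25.75,-44.14,10.66],1],[[0.085,0.684,-0.569],[-25.75,-44.14,10.66],1],[[0.085,0.684,-0.569],[-25.75,-44.14,10.66],1],[[0.085,0.684,-0.569],[-25.75,-44.14,10.66],1],[[0.085,0.684,-0.569],[-25.75,-44.14,10.66],1],[[0.085,0.684,-0.569],[-25.75,-44.14,10.66],1],[[0.085,0.684,-0.569],[-25.75,-44.14,10.66],1],[[0.085,0.684,-0.569],[-25.75,-44.14,10.66],1],[[0.085,0.684,-0.569],[-25.75,-44.14,10.66],1]]}}

```text
clock: 3.67
tool_pos: [0.4996, -0.1759, 0.1528]
orientation: [-0.0, 45.0, -176.5]
force: [0.2, -0.1, 0.3]
opening: 0.0876
```

```bash
cat > g1.py <<'E'
from lidfit import *
p=np.array([.4247,-.2425,.061]);a=Ro.from_euler('z',p[2]).as_matrix();tx=a@[-1,0,-1]/2**.5
g=upright(p,[-.02,0,.036]);st()
goto(g-.10*tx,tx,a[:,1]);goto(g,tx,a[:,1])
E
python3 g1.py
```

```text
t 3.67 tcp [ 0.4996 -0.1759  0.1528] toolx [-0.706 -0.043 -0.707] y [ 0.062 -0.998 -0.   ] F [ 0.2 -0.1  0.3] open 0.0876 q [   2.4   38.     4.6    0.8 -101.6   90.9]
shift [-0.0023  0.0619 -0.0183] turn [-1.7997e+02  3.0000e-02  1.0000e-02] TCP [ 0.5179 -0.2368  0.1414] rows 25.1
shift [-0.0023  0.0619 -0.0183] turn [ 0.03  0.01 -0.02] TCP [ 0.5179 -0.2368  0.1414] rows 1.5
shift [ 0.0977  0.0619 -0.0183] turn [-1.7997e+02  3.0000e-02  1.0000e-02] TCP [ 0.4474 -0.2411  0.0707] rows 25.1
shift [ 0.0977  0.0619 -0.0183] turn [ 0.03  0.01 -0.02] TCP [ 0.4474 -0.2411  0.0707] rows 2.8
```

Request:
{"op": "drive_tool", "data": {"plan": [[[-0.002,0.062,-0.018],[0,0,0],1],[[-0.002,0.062,-0.018],[0,0,0],1],[[-0.002,0.062,-0.018],[0,0,0],1],[[0.03,0.062,-0.018],[0,0,0],1],[[0.05,0.062,-0.018],[0,0,0],1],[[0.065,0.062,-0.018],[0,0,0],1],[[0.065,0.062,-0.018],[0,0,0],1]]}}

```text
clock: 4.25
tool_pos: [0.4674, -0.2394, 0.0925]
orientation: [-0.1, 44.8, -176.6]
force: [-0.1, 0.2, -0.5]
opening: 0.0873
```

```bash
python3 - <<'E'
exec(open('g1.py').read())
A=[]
for c in("top","scene"):
    im=ctrl.snapshot(c);v=proj(c,[.46,-.24,.08]).astype(int);A.append(cv2.resize(im[v[1]-45:v[1]+45,v[0]-47:v[0]+47],None,fx=4.2,fy=4.2,interpolation=cv2.INTER_CUBIC))
cv2.imwrite("pics/c.png",np.hstack(A))
E
```

```text
t 4.25 tcp [ 0.4674 -0.2394  0.0925] toolx [-0.709 -0.042 -0.704] y [ 0.06  -0.998 -0.001] F [-0.1  0.2 -0.5] open 0.0873 q [ -2.5  40.4  -1.4   4.2 -93.3  94.5]
shift [-0.0704  0.0003 -0.0008] turn [-1.7997e+02 -1.3000e-01  3.9000e-01] TCP [ 0.5179 -0.2368  0.1414] rows 25.1
shift [-0.0704  0.0003 -0.0008] turn [0.03 0.25 0.09] TCP [ 0.5179 -0.2368  0.1414] rows 1.7
shift [ 0.0296  0.0005 -0.0013] turn [-1.7997e+02 -1.3000e-01  3.9000e-01] TCP [ 0.4474 -0.2411  0.0707] rows 25.1
shift [ 0.0296  0.0005 -0.0013] turn [0.03 0.25 0.09] TCP [ 0.4474 -0.2411  0.0707] rows 0.7
```

View pics/c.png

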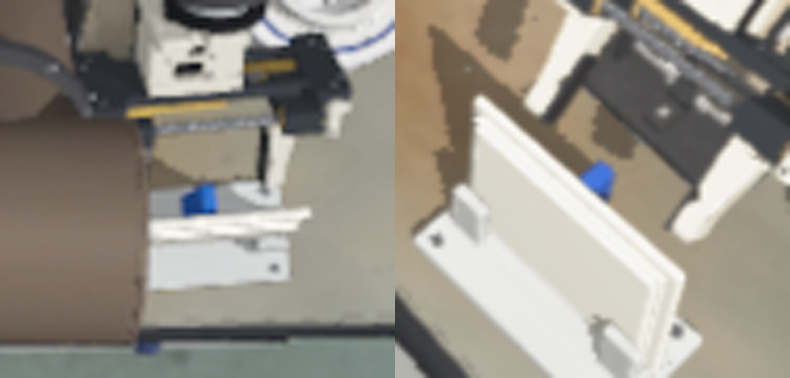

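The gripper straddles the blue handle (left crop at about 200,200; right crop at about 598,180), tilted 45° and clear of the plate. I'll go in and grip.

Request:
{"op": "drive_tool", "data": {"plan": [[[0.014,0,-0.001],[0,0.25,0],1],[[0.028,0,-0.001],[0,0.25,0],1],[[0.028,0,-0.001],[0,0.25,0],1],[[0.028,0,-0.001],[0,0.25,0],0.6],[[0.028,0,-0.001],[0,0.25,0],0.3],[[0.028,0,-0.001],[0,0.25,0],0],[[0.028,0,-0.001],[0,0.25,0],0],[[0.028,0,-0.001],[0,0.25,0],0],[[0.028,0,-0.001],[0,0.25,0],0],[[0.028,0,-0.001],[0,0.25,0],0],[[0.028,0,-0.001],[0,0.25,0],0],[[0.028,0,-0.001],[0,0.25,0],0]]}}

```text
clock: 5.35
tool_pos: [0.4514, -0.2411, 0.0739]
orientation: [0.0, 45.2, -176.4]
force: [0.1, 0.1, 0.6]
opening: 0.033
```

```bash
python3 - <<'E'
from h import *
st();o=ctrl.get_obs()
R=Ro.from_euler('xyz',o["orientation"],degrees=True)
print("up60 in tool",R.inv().apply([0,0,.06]),"up130",R.inv().apply([0,0,.13]))
E
```

```text
t 5.35 tcp [ 0.4514 -0.2411  0.0739] toolx [-0.703 -0.044 -0.71 ] y [ 0.062 -0.998  0.   ] F [0.1 0.1 0.6] open 0.033 q [ -2.6  40.1  -4.7   4.4 -89.8  94.4]
up60 in tool [-4.25927759e-02  1.51288130e-05  4.22593802e-02] up130 [-9.22843478e-02  3.27790947e-05  9.15619903e-02]
```

Request:
{"op": "drive_tool", "data": {"plan": [[[0.005,0,0],[0,0,0],0.3],[[0.005,0,0],[0,0,0],0],[[0.005,0,0],[0,0,0],0],[[0.005,0,0],[0,0,0],0],[[0.005,0,0],[0,0,0],0],[[0.005,0,0],[0,0,0],0],[[0.005,0,0],[0,0,0],0],[[0.005,0,0],[0,0,0],0],[[0.005,0,0],[0,0,0],0]]}}

```text
clock: 6.1
tool_pos: [0.448, -0.2413, 0.0703]
orientation: [0.0, 45.2, -176.4]
force: [-0.1, -0.1, 0.5]
opening: 0.0118
```

```bash
python3 -c "
from h import *
st()"
```

```text
t 6.1 tcp [ 0.448  -0.2413  0.0703] toolx [-0.703 -0.044 -0.71 ] y [ 0.062 -0.998  0.   ] F [-0.1 -0.1  0.5] open 0.0118 q [ -2.7  40.1  -5.3   4.4 -89.1  94.3]
```

Request:
{"op": "drive_tool", "data": {"plan": [[[-0.007,0,0.007],[0,0,0],0],[[-0.018,0,0.018],[0,0,0],0],[[-0.032,0,0.032],[0,0,0],0],[[-0.048,0,0.048],[0,0,0],0],[[-0.066,0,0.066],[0,0,0],0],[[-0.084,0,0.084],[0,0,0],0],[[-0.1,0,0.1],[0,0,0],0],[[-0.1,0,0.1],[0,0,0],0],[[-0.1,0,0.1],[0,0,0],0]]}}

```text
clock: 6.85
tool_pos: [0.4479, -0.2413, 0.2133]
orientation: [0.1, 45.5, -176.4]
force: [-0.4, 0.2, -1.5]
opening: 0.0117
```

```bash
cat > g2.py <<'E'
from lidfit import *
st()
# after laying: lid yaw w, tool x = forward & down 45
w=0.0;a=Ro.from_euler('z',w).as_matrix();tx=a@[1,0,-1]/2**.5
c=np.array([.53,-.04,0])
g=a@[-.02,0,.036]+c
goto(g+[0,0,.12],tx,a[:,1])
E
python3 g2.py
python3 - <<'E'
from h import *
A=[]
for c in("top","scene"):
    im=ctrl.snapshot(c);v=proj(c,[.46,-.24,.18]).astype(int);A.append(cv2.resize(im[v[1]-45:v[1]+75,v[0]-60:v[0]+60],None,fx=3.3,fy=3.3,interpolation=cv2.INTER_CUBIC))
cv2.imwrite("pics/d.png",np.hstack(A))
E
```

```text
t 6.85 tcp [ 0.4479 -0.2413  0.2133] toolx [-0.7   -0.044 -0.713] y [ 0.062 -0.998  0.001] F [-0.4  0.2 -1.5] open 0.0117 q [  -2.7   31.9    0.7    4.5 -103.2   95.5]
shift [-0.0113 -0.1963 -0.112 ] turn [-1.2526e+02  3.0000e-02  1.2427e+02] TCP [ 0.5233 -0.04    0.1427] rows 24.6
shift [-0.0113 -0.1963 -0.112 ] turn [ 3.940e+00  8.952e+01 -2.000e-02] TCP [ 0.5233 -0.04    0.1427] rows 12.5
```

View pics/d.png

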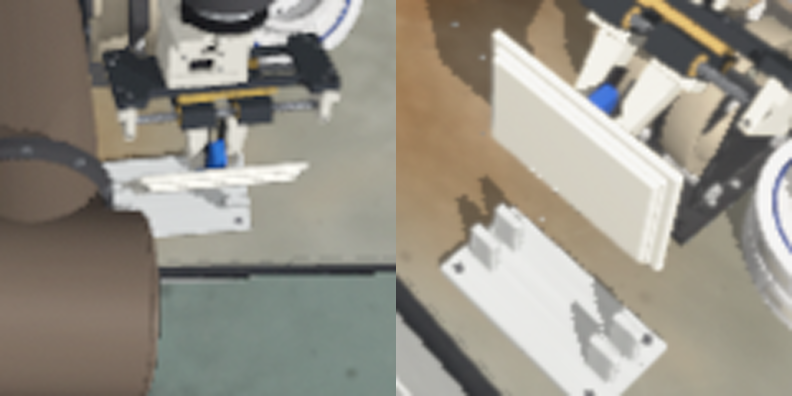

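Request:
{"op": "drive_tool", "data": {"plan": [[[-0.011,-0.06,-0.04],[0,0,0],0],[[-0.011,-0.196,-0.112],[0.3,7,0],0],[[-0.011,-0.196,-0.112],[0.6,14,0],0],[[-0.011,-0.196,-0.112],[0.9,21,0],0],[[-0.011,-0.196,-0.112],[1.2,28,0],0],[[-0.011,-0.196,-0.112],[1.5,35,0],0],[[-0.011,-0.196,-0.112],[1.8,42,0],0],[[-0.011,-0.196,-0.112],[2.1,49,0],0],[[-0.011,-0.196,-0.112],[2.4,56,0],0],[[-0.011,-0.196,-0.112],[2.7,63,0],0],[[-0.011,-0.196,-0.112],[3,70,0],0],[[-0.011,-0.196,-0.112],[3.4,77,0],0],[[-0.011,-0.196,-0.112],[3.7,84,0],0],[[-0.011,-0.196,-0.112],[3.94,89.5,0],0],[[-0.011,-0.196,-0.112],[3.94,89.5,0],0],[[-0.011,-0.196,-0.112],[3.94,89.5,0],0],[[-0.011,-0.196,-0.112],[3.94,89.5,0],0],[[-0.011,-0.196,-0.112],[3.94,89.5,0],0],[[-0.011,-0.196,-0.112],[3.94,89.5,0],0]]}}

```text
clock: 8.53
tool_pos: [0.506, -0.1206, 0.195]
orientation: [-174.4, 47.8, 7.7]
force: [-0.2, -0.3, -2.6]
opening: 0.0118
```

```bash
python3 g2.py; python3 - <<'E'
from h import *
A=[]
for c in("top","scene"):
    im=ctrl.snapshot(c);v=proj(c,[.52,-.04,.12]).astype(int);A.append(cv2.resize(im[v[1]-60:v[1]+60,v[0]-60:v[0]+60],None,fx=3.3,fy=3.3,interpolation=cv2.INTER_CUBIC))
cv2.imwrite("pics/e.png",np.hstack(A))
E
```

```text
t 8.53 tcp [ 0.506  -0.1206  0.195 ] toolx [ 0.666  0.09  -0.741] y [ 0.062 -0.996 -0.066] F [-0.2 -0.3 -2.6] open 0.0118 q [  7.8 -10.7 -58.3  12.2  -0.2  72.1]
shift [ 0.0575 -0.0758  0.0219] turn [179.73   8.1   -4.79] TCP [ 0.5233 -0.04    0.1427] rows 25.1
shift [ 0.0575 -0.0758  0.0219] turn [-0.02  3.05  5.16] TCP [ 0.5233 -0.04    0.1427] rows 2.3
```

View pics/e.png

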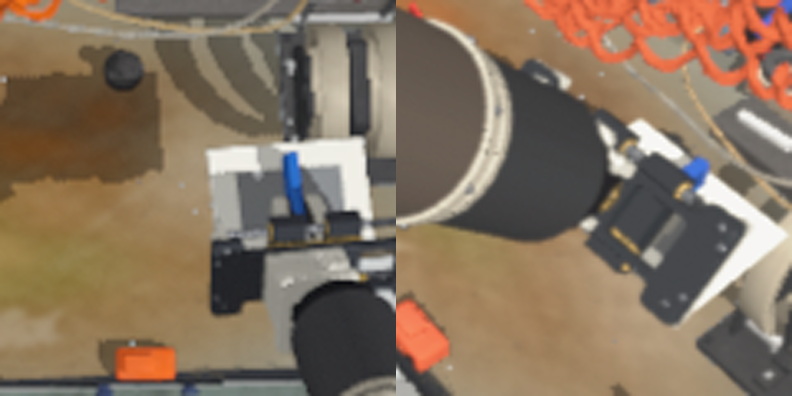

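```bash
cat > kin.py <<'E'
import numpy as np
from scipy.optimize import least_squares
D=[((.2708,.6183,.2266),(82.9,20.5,.7,0,-70.1)),((.4674,-.2394,.0925),(-2.5,40.4,-1.4,4.2,-93.3)),((.4514,-.2411,.0739),(-2.6,40.1,-4.7,4.4,-89.8)),((.448,-.2413,.0703),(-2.7,40.1,-5.3,4.4,-89.1)),((.4479,-.2413,.2133),(-2.7,31.9,.7,4.5,-103.2)),((.506,-.1206,.195),(7.8,-10.7,-58.3,12.2,-.2)),((.4996,-.1759,.1528),(2.4,38,4.6,.8,-101.6))]
def fk(p,q):
    h,L1,L2,d,e=p;j2,j3,j5=np.radians(q[1]),np.radians(q[2]),np.radians(q[4]);f=j2-j3;t=f-j5
    return L1*np.sin(j2)+L2*np.cos(f)+e*np.sin(f)+d*np.cos(t), h+L1*np.cos(j2)-L2*np.sin(f)+e*np.cos(f)-d*np.sin(t)
def res(p):
    o=[]
    for X,q in D:
        r,z=fk(p[:5],q);o+=[r-np.sqrt(X[0]**2+X[1]**2-p[5]**2),z-X[2]]
    return o
s=least_squares(res,(.4,.45,.4,.2,0,.18));
if __name__=="__main__":
    print(np.round(s.x,3),np.round(res(s.x),3))
    # feasible pitch at low z : TCP z for grasp height .045, scan
    for zg in(.04,.08):
      for P in(45,50,55,60):
        ok=[]
        z=zg-.019*np.sin(np.radians(P))
        for j2 in np.arange(-70,90,.5):
            for j3 in np.arange(-56,60,.5):
                j5=j2-j3-P
                if -172<j5<-3:
                    r,zz=fk(s.x[:5],(0,j2,j3,0,j5))
                    if abs(zz-z)<.004: ok.append(np.hypot(r,s.x[5]))
        print(zg,P,"radius",round(min(ok),3) if ok else None,round(max(ok),3) if ok else None)
E
python3 kin.py
```

```text
[0.161 0.637 0.413 0.401 0.009 0.282] [ 0.002 -0.003 -0.001  0.001  0.     0.003  0.001  0.003 -0.01  -0.005
 -0.001 -0.005  0.009  0.006]
0.04 45 radius 1.115 1.32
0.04 50 radius 1.018 1.292
0.04 55 radius 0.917 1.26
0.04 60 radius 0.805 1.228
0.08 45 radius 1.078 1.314
0.08 50 radius 0.973 1.284
0.08 55 radius 0.855 1.253
0.08 60 radius 0.726 1.22
```

```bash
cat > g2.py <<'E'
from lidfit import *
import sys
w=np.radians(float(sys.argv[1]));dz=float(sys.argv[2]);st()
a=Ro.from_euler('z',w).as_matrix();tx=a@[1,0,-1]/2**.5
g=a@[-.02,0,.036]+np.array([.52,-.03,0])
goto(g+[0,0,dz],tx,a[:,1])
E
python3 g2.py -45 .15;python3 g2.py -90 .15
```

```text
t 8.63 tcp [ 0.5062 -0.1207  0.1952] toolx [ 0.666  0.09  -0.741] y [ 0.061 -0.996 -0.066] F [ 0.9  0.4 -0.8] open 0.0119 q [  7.7 -10.7 -58.3  12.3  -0.2  72.1]
shift [ 0.0312 -0.0931  0.0082] turn [-140.11  -46.86    5.64] TCP [ 0.5153 -0.0253  0.1727] rows 20.6
shift [ 0.0312 -0.0931  0.0082] turn [32.72  4.33 35.97] TCP [ 0.5153 -0.0253  0.1727] rows 6.8
t 8.63 tcp [ 0.5062 -0.1207  0.1952] toolx [ 0.666  0.09  -0.741] y [ 0.061 -0.996 -0.066] F [ 0.9  0.4 -0.8] open 0.0119 q [  7.7 -10.7 -58.3  12.3  -0.2  72.1]
shift [ 0.0346 -0.0947  0.0047] turn [-94.27 -71.37   5.7 ] TCP [ 0.52   -0.0233  0.1727] rows 16.5
shift [ 0.0346 -0.0947  0.0047] turn [65.78  5.31 66.51] TCP [ 0.52   -0.0233  0.1727] rows 13.1
```

Request:
{"op": "drive_tool", "data": {"plan": [[[0.0,-0.05,0.0],[8,1,9],0],[[0.031,-0.093,0.008],[16,2,18],0],[[0.031,-0.093,0.008],[24,3,27],0],[[0.031,-0.093,0.008],[32.7,4.3,36],0],[[0.031,-0.093,0.008],[32.7,4.3,36],0],[[0.031,-0.093,0.008],[32.7,4.3,36],0],[[0.031,-0.093,0.008],[32.7,4.3,36],0],[[0.031,-0.093,0.008],[32.7,4.3,36],0],[[0.035,-0.095,0.005],[65.8,5.3,66.5],0],[[0.035,-0.095,0.005],[65.8,5.3,66.5],0],[[0.035,-0.095,0.005],[65.8,5.3,66.5],0],[[0.035,-0.095,0.005],[65.8,5.3,66.5],0],[[0.035,-0.095,0.005],[65.8,5.3,66.5],0],[[0.035,-0.095,0.005],[65.8,5.3,66.5],0],[[0.035,-0.095,0.005],[65.8,5.3,66.5],0],[[0.035,-0.095,0.005],[65.8,5.3,66.5],0]]}}

```text
clock: 9.97
tool_pos: [0.5202, -0.0215, 0.1714]
orientation: [179.2, 46.4, -83.4]
force: [1.6, -0.9, -0.6]
opening: 0.0117
```

```bash
python3 g2.py -90 .15; python3 g2.py -90 .01
```

```text
t 9.97 tcp [ 0.5202 -0.0215  0.1714] toolx [ 0.079 -0.684 -0.725] y [-0.992 -0.124  0.01 ] F [ 1.6 -0.9 -0.6] open 0.0117 q [ 42.   17.  -40.6  37.7 -66.5 -60.8]
shift [ 0.0003  0.0005 -0.0022] turn [-174.36   -6.98    2.16] TCP [ 0.52   -0.0233  0.1727] rows 24.4
shift [ 0.0003  0.0005 -0.0022] turn [5.49 1.42 4.58] TCP [ 0.52   -0.0233  0.1727] rows 1.0
t 9.97 tcp [ 0.5202 -0.0215  0.1714] toolx [ 0.079 -0.684 -0.725] y [-0.992 -0.124  0.01 ] F [ 1.6 -0.9 -0.6] open 0.0117 q [ 42.   17.  -40.6  37.7 -66.5 -60.8]
shift [ 0.1017 -0.0009  0.0942] turn [-174.36   -6.98    2.16] TCP [ 0.52   -0.0233  0.0327] rows 24.4
shift [ 0.1017 -0.0009  0.0942] turn [5.49 1.42 4.58] TCP [ 0.52   -0.0233  0.0327] rows 3.3
```

Request:
{"op": "drive_tool", "data": {"plan": [[[0,0,-0.002],[5.5,1.4,4.6],0],[[0,0,-0.002],[5.5,1.4,4.6],0],[[0.02,0,0.018],[5.5,1.4,4.6],0],[[0.04,0,0.037],[5.5,1.4,4.6],0],[[0.058,0,0.054],[5.5,1.4,4.6],0],[[0.076,0,0.071],[5.5,1.4,4.6],0],[[0.09,0,0.084],[5.5,1.4,4.6],0],[[0.098,0,0.091],[5.5,1.4,4.6],0],[[0.102,0,0.0945],[5.5,1.4,4.6],0],[[0.102,0,0.0945],[5.5,1.4,4.6],0],[[0.102,0,0.0945],[5.5,1.4,4.6],0]]}}

```text
clock: 10.88
tool_pos: [0.5195, -0.0232, 0.0327]
orientation: [-180.0, 45.0, -90.0]
force: [-0.3, 0.2, -1.9]
opening: 0.0118
```

```bash
python3 g2.py -90 0; python3 - <<'E'
from h import *
A=[]
for c in("top","scene"):
    im=ctrl.snapshot(c);v=proj(c,[.52,-.03,.02]).astype(int);A.append(cv2.resize(im[v[1]-50:v[1]+50,v[0]-50:v[0]+50],None,fx=4,fy=4,interpolation=cv2.INTER_CUBIC))
cv2.imwrite("pics/f.png",np.hstack(A))
E
```

```text
t 10.88 tcp [ 0.5195 -0.0232  0.0327] toolx [ 0.    -0.707 -0.707] y [-1. -0. -0.] F [-0.3  0.2 -1.9] open 0.0118 q [ 39.7  31.1 -43.5  41.1 -55.8 -75.8]
shift [ 0.0072 -0.0005  0.007 ] turn [ 1.8e+02  3.0e-02 -3.0e-02] TCP [ 0.52   -0.0233  0.0227] rows 25.1
shift [ 0.0072 -0.0005  0.007 ] turn [-0.    0.02  0.02] TCP [ 0.52   -0.0233  0.0227] rows 0.2
```

View pics/f.png

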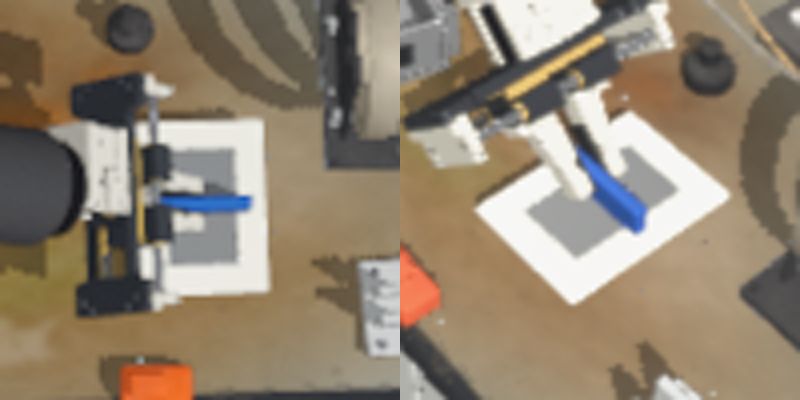

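Request:
{"op": "drive_tool", "data": {"plan": [[[0.003,0,0.003],[0,0,0],0],[[0.0055,0,0.0055],[0,0,0],0],[[0.0065,0,0.0065],[0,0,0],0],[[0.0075,0,0.0075],[0,0,0],0],[[0.0075,0,0.0075],[0,0,0],0],[[0.0075,0,0.0075],[0,0,0],0]]}}

```text
clock: 11.48
tool_pos: [0.5201, -0.0232, 0.0237]
orientation: [-179.8, 45.0, -89.9]
force: [0.3, -0.6, 6.9]
opening: 0.0117
```

Request:
{"op": "drive_tool", "data": {"plan": [[[0,0,0],[0,0,0],0.3],[[0,0,0],[0,0,0],0.5],[[0,0,0],[0,0,0],0.6],[[0,0,0],[0,0,0],0.6],[[0,0,0],[0,0,0],0.6],[[-0.02,0,0],[0,0,0],0.6],[[-0.05,0,0],[0,0,0],0.6],[[-0.085,0,0],[0,0,0],0.8],[[-0.12,0,0],[0,0,0],1],[[-0.12,0,0],[0,0,0],1],[[-0.12,0,0],[0,0,0],1]]}}

```text
clock: 12.4
tool_pos: [0.5207, 0.0637, 0.1092]
orientation: [-179.6, 45.1, -89.6]
force: [0.4, -0.3, -0.0]
opening: 0.0737
```

```bash
cat > g3.py <<'E'
from lidfit import *
st()
for c in("top","scene"): cv2.imwrite(f"pics/{c}_g3.png",ctrl.snapshot(c))
M=masks();
for c in list(M): fit({c:M[c]},flat,(.52,-.03,-1.57),(.006,.006,.05))
p=fit(M,flat,(.52,-.03,-1.57),(.006,.006,.05))
for c in("top","scene"): print(lm(c,"lid_handle",.027),lm(c,"box_lid",0))
a=Ro.from_euler('z',p[2]).as_matrix()
goto(np.r_[p[:2],.10],[0,0,-1],a[:,1]);goto(np.r_[p[:2],.028],[0,0,-1],a[:,1])
E
python3 g3.py
```

```text
t 12.4 tcp [0.5207 0.0637 0.1092] toolx [ 0.005 -0.705 -0.709] y [-1.    -0.002 -0.005] F [ 0.4 -0.3 -0. ] open 0.0737 q [ 48.1  27.6 -32.8  30.6 -69.  -69.5]
top 0.74 1328
scene 0.6 1526
[ 0.5169 -0.029  -1.5739] iou 0.9478549632022976
[ 0.5195 -0.0307 -1.5597] iou 0.935953978906999
[ 0.5173 -0.0297 -1.5724] iou 0.9352184567267523
[(array([282.8, 200.7]), 0.69, array([ 0.5157, -0.0204,  0.027 ])), (array([351.6, 224.4]), 0.38, array([ 0.4292, -0.2487,  0.027 ]))] [(array([283.1, 200.6]), 0.58, array([ 0.5195, -0.0232,  0.    ]))]
[(array([229.3, 166.7]), 0.29, array([0.5689, 0.3083, 0.027 ]))] [(array([282.5, 239.2]), 0.94, array([ 0.5211, -0.0287,  0.    ]))]
shift [ 0.0831  0.0023 -0.0449] turn [-1.6623e+02 -1.4000e-01 -6.8980e+01] TCP [ 0.5173 -0.0297  0.0812] rows 25.1
shift [ 0.0831  0.0023 -0.0449] turn [ 2.000e-02 -4.508e+01  9.000e-02] TCP [ 0.5173 -0.0297  0.0812] rows 6.3
shift [0.1339 0.0024 0.0061] turn [-1.6623e+02 -1.4000e-01 -6.8980e+01] TCP [ 0.5173 -0.0297  0.0092] rows 25.1
shift [0.1339 0.0024 0.0061] turn [ 2.000e-02 -4.508e+01  9.000e-02] TCP [ 0.5173 -0.0297  0.0092] rows 6.3
```

Request:
{"op": "drive_tool", "data": {"plan": [[[0.0,0.0,-0.045],[0,-7,0],1],[[0.0,0.002,-0.045],[0,-14,0],1],[[0.04,0.002,-0.045],[0,-21,0],1],[[0.07,0.001,-0.045],[0,-28,0],1],[[0.083,0.001,-0.045],[0,-35,0],1],[[0.083,0.001,-0.045],[0,-42,0],1],[[0.083,0.001,-0.045],[0,-45.1,0],1],[[0.083,0.001,-0.045],[0,-45.1,0],1],[[0.083,0.001,-0.045],[0,-45.1,0],1],[[0.083,0.001,-0.045],[0,-45.1,0],1]]}}

```text
clock: 13.63
tool_pos: [0.5183, -0.0303, 0.0811]
orientation: [-160.5, 89.9, -70.6]
force: [0.7, -1.0, -1.1]
opening: 0.0876
```

```bash
python3 - <<'E'
from h import *
st();goto([.5185,-.03,.018],[0,0,-1],[1,0,0],grasp=False)
E
```

```text
t 13.63 tcp [ 0.5183 -0.0303  0.0811] toolx [ 0.001 -0.002 -1.   ] y [-1.     0.001 -0.001] F [ 0.7 -1.  -1.1] open 0.0876 q [ 18.4  14.4 -29.8   0.1 -45.9 -18.6]
shift [ 0.0631 -0.0002  0.0003] turn [1.7992e+02 5.0000e-02 1.4000e-01] TCP [ 0.5185 -0.03    0.018 ] rows 25.1
shift [ 0.0631 -0.0002  0.0003] turn [-0.07 -0.09  0.03] TCP [ 0.5185 -0.03    0.018 ] rows 1.5
```

Request:
{"op": "drive_tool", "data": {"plan": [[[0.02,0,0],[0,0,0],0.8],[[0.042,0,0],[0,0,0],0.6],[[0.055,0,0],[0,0,0],0.5],[[0.061,0,0],[0,0,0],0.4],[[0.062,0,0],[0,0,0],0.3],[[0.062,0,0],[0,0,0],0.2],[[0.062,0,0],[0,0,0],0],[[0.062,0,0],[0,0,0],0],[[0.062,0,0],[0,0,0],0],[[0.062,0,0],[0,0,0],0],[[0.062,0,0],[0,0,0],0],[[0.062,0,0],[0,0,0],0],[[0.062,0,0],[0,0,0],0],[[0.062,0,0],[0,0,0],0]]}}

```text
clock: 14.8
tool_pos: [0.5187, -0.0303, 0.0194]
orientation: [-141.6, 89.9, -51.7]
force: [-0.5, -0.1, 3.5]
opening: 0.0113
```

```bash
python3 - <<'E'
from fit import *
st()
ims={c:ctrl.snapshot(c) for c in("top","scene")};boxfit(ims,(.4895,.2526,-.233,.0725))
for c in("top","scene"):
    for n,z in(("gauge_box",0),("box_mouth",.055)): print(c,n,lm(c,n,z))
L=ctrl.cut_out("top","gauge_box")[0]
E
```

```text
t 14.8 tcp [ 0.5187 -0.0303  0.0194] toolx [ 0.001 -0.002 -1.   ] y [-1.     0.001 -0.001] F [-0.5 -0.1  3.5] open 0.0113 q [ 18.4  19.5 -33.2   0.2 -37.3 -18.6]
top [(np.int32(30), array([191. , 187.2])), (np.int32(21), array([182.2, 224.6]))]
scene [(np.int32(22), array([230.9, 160.1])), (np.int32(27), array([241.8, 178. ])), (np.int32(6), array([203.8, 191.2]))]
box x y yaw z [ 0.4905  0.2532 -0.2275  0.0721] res [-0.2 -0.   0.2  0.1 -0.1  0.4  0.4  0.1 -0.2 -0.5]
top gauge_box [(array([202.2, 210.9]), 0.73, array([0.4913, 0.2559, 0.    ]))]
top box_mouth [(array([203.4, 208.9]), 0.79, array([0.4917, 0.2464, 0.055 ]))]
scene gauge_box [(array([219.5, 188.7]), 0.76, array([0.4958, 0.2637, 0.    ]))]
scene box_mouth [(array([220.2, 182.4]), 0.63, array([0.4861, 0.2357, 0.055 ]))]
```

```bash
cat > g4.py <<'E'
from h import *
import sys
x,y,w,z=map(float,sys.argv[1:5]);st()
goto([x,y,z],[0,0,-1],[-np.sin(w),np.cos(w),0],grasp=False)
E
python3 g4.py .4895 .2526 -.233 .15
```

```text
t 15.15 tcp [ 0.5186 -0.0304  0.0194] toolx [ 0.001 -0.002 -1.   ] y [-1.     0.001 -0.001] F [-0.2  0.7  6. ] open 0.0117 q [ 18.4  19.5 -33.2   0.2 -37.3 -18.6]
shift [-0.1311  0.0293  0.2827] turn [ 1.0329e+02 -1.0000e-02  1.3000e-01] TCP [0.4895 0.2526 0.15  ] rows 14.4
shift [-0.1311  0.0293  0.2827] turn [-76.71  -0.12  -0.  ] TCP [0.4895 0.2526 0.15  ] rows 10.7
```

Request:
{"op": "drive_tool", "data": {"plan": [[[-0.015,0,0],[0,0,0],0],[[-0.04,0,0],[0,0,0],0],[[-0.075,0,0],[0,0,0],0],[[-0.11,0,0.02],[-7,0,0],0],[[-0.135,0,0.05],[-14,0,0],0],[[-0.135,0.005,0.09],[-21,0,0],0],[[-0.135,0.01,0.13],[-28,0,0],0],[[-0.135,0.02,0.17],[-35,0,0],0],[[-0.135,0.025,0.21],[-42,0,0],0],[[-0.135,0.029,0.25],[-49,0,0],0],[[-0.133,0.029,0.283],[-56,0,0],0],[[-0.131,0.029,0.283],[-63,0,0],0],[[-0.131,0.029,0.283],[-70,0,0],0],[[-0.131,0.029,0.283],[-76.7,0,0],0],[[-0.131,0.029,0.283],[-76.7,0,0],0],[[-0.131,0.029,0.283],[-76.7,0,0],0],[[-0.131,0.029,0.283],[-76.7,0,0],0],[[-0.131,0.029,0.283],[-76.7,0,0],0]]}}

```text
clock: 16.65
tool_pos: [0.4897, 0.2526, 0.1498]
orientation: [131.8, 89.9, -61.8]
force: [0.5, 0.4, -1.3]
opening: 0.0117
```

```bash
python3 g4.py .4895 .2526 -.233 .15; cat > g5.py <<'E'
from lidfit import *
from fit import boxfit
o=ctrl.get_obs();h=o["tool_pos"][2]-.0194
ims={c:ctrl.snapshot(c) for c in("top","scene")}
M=masks();f=lambda p,q:flat((*p[:3],h),q)
for c in list(M): fit({c:M[c]},f,(*o["tool_pos"][:2],-.233),(.006,.006,.05))
p=fit(M,f,(*o["tool_pos"][:2],-.233),(.006,.006,.05));print("tcp-img",np.round(o["tool_pos"][:2]-p[:2],4))
boxfit(ims,(.4895,.2526,-.233,.0725))
A=[]
for c in("top","scene"):
    im=ims[c];cv2.imwrite(f"pics/{c}_g5_{o['clock']:.1f}.png",im);v=proj(c,[.49,.25,.08]).astype(int);A.append(cv2.resize(im[v[1]-45:v[1]+45,v[0]-45:v[0]+45],None,fx=4.4,fy=4.4,interpolation=cv2.INTER_CUBIC))
cv2.imwrite(f"pics/g5_{o['clock']:.1f}.png",np.hstack(A))
E
python3 g5.py; ls pics
```

```text
t 16.65 tcp [0.4897 0.2526 0.1498] toolx [ 0.001 -0.002 -1.   ] y [-0.234 -0.972  0.001] F [ 0.5  0.4 -1.3] open 0.0117 q [ 47.7  12.6 -21.3   0.1 -56.2  28.7]
shift [-0.0002  0.0001  0.0002] turn [ 1.798e+02 -1.300e-01  1.100e-01] TCP [0.4895 0.2526 0.15  ] rows 25.1
shift [-0.0002  0.0001  0.0002] turn [-0.2  -0.07 -0.08] TCP [0.4895 0.2526 0.15  ] rows 0.0
top 0.82 402
scene 0.6 798
[ 0.484   0.2544 -0.2108] iou 0.24581433661545535
[ 0.4871  0.2532 -0.2217] iou 0.6626337106656973
[ 0.4856  0.2538 -0.2245] iou 0.4519362663826544
tcp-img [ 0.0041 -0.0012]
top [(np.int32(16), array([219.6, 192.9])), (np.int32(21), array([182.5, 224.7])), (np.int32(17), array([211.1, 231. ]))]
scene [(np.int32(27), array([241.8, 178. ])), (np.int32(6), array([203.8, 191.2]))]
box x y yaw z [ 0.4899  0.2526 -0.2285  0.072 ] res [-0.2  0.1  0.1  0.2  0.1 -0.3  0.3  0.3 -0.3 -0.3]
a.png
b.png
c.png
d.png
e.png
f.png
g5_16.6.png
l.png
l_scene.png
l_top.png
scene0.png
scene_g3.png
scene_g5_16.6.png
top0.png
top_g3.png
top_g5_16.6.png
```

View pics/g5_16.6.png

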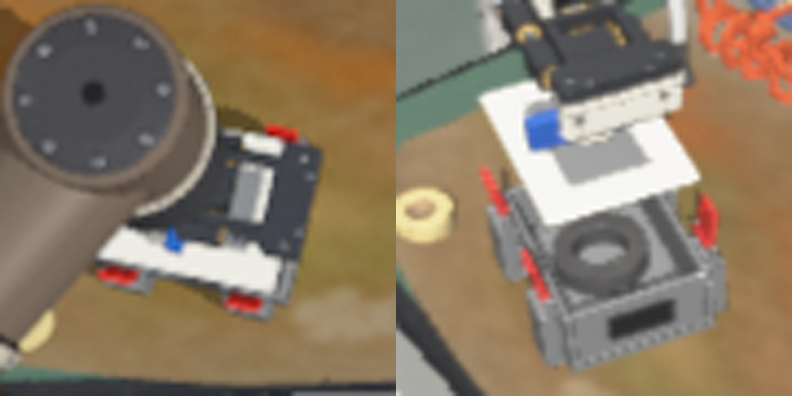

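Request:
{"op": "drive_tool", "data": {"plan": [[[0.02,0,0.001],[0,0,0],0],[[0.04,0,0.001],[0,0,0],0],[[0.055,0,0.001],[0,0,0],0],[[0.066,0,0.001],[0,0,0],0],[[0.07,0,0.001],[0,0,0],0],[[0.07,0,0.001],[0,0,0],0],[[0.07,0,0.001],[0,0,0],0]]}}

```text
clock: 17.43
tool_pos: [0.4893, 0.2531, 0.0804]
orientation: [152.1, 89.9, -41.3]
force: [0.2, 0.6, -1.7]
opening: 0.0119
```

```bash
python3 g4.py .491 .2528 -.23 .08; python3 g5.py; ls -t pics|head -1
```

```text
t 17.43 tcp [0.4893 0.2531 0.0804] toolx [ 0.002 -0.001 -1.   ] y [-0.232 -0.973  0.001] F [ 0.2  0.6 -1.7] open 0.0119 q [ 47.8  17.1 -25.9   0.2 -47.   28.6]
shift [ 0.0004 -0.0002 -0.0017] turn [ 1.7974e+02 -9.0000e-02  1.7000e-01] TCP [0.491  0.2528 0.08  ] rows 25.1
shift [ 0.0004 -0.0002 -0.0017] turn [-0.26 -0.11 -0.06] TCP [0.491  0.2528 0.08  ] rows 0.0
top 0.93 349
scene 0.7 703
[ 0.4821  0.254  -0.2011] iou 0.2324281483335419
[ 0.4868  0.2536 -0.2186] iou 0.6104262829215313
[ 0.4836  0.2547 -0.2047] iou 0.4184273415455661
tcp-img [ 0.0057 -0.0016]
top [(np.int32(29), array([219.6, 193.9])), (np.int32(13), array([183.3, 224.9])), (np.int32(17), array([211., 231.]))]
scene [(np.int32(25), array([241.9, 177.9]))]
box x y yaw z [ 0.4885  0.2513 -0.2368  0.0758] res [ 0.2 -0.4 -0.6  0.1  0.3  0.2 -0.   0.1]
g5_17.4.png
```

View pics/g5_17.4.png

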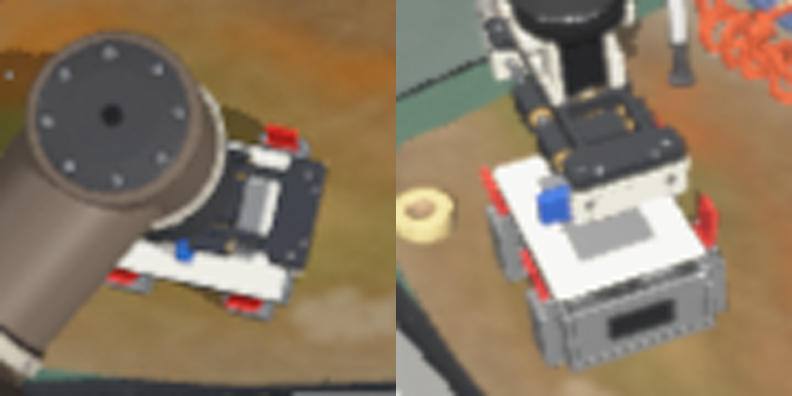

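```bash
python3 - <<'E'
from h import *
im=cv2.imread("pics/scene_g5_17.4.png");i0=cv2.imread("pics/scene_g5_16.6.png");c="scene"
def draw(im,p,hx,hy,zs,col,S=8):
    R=Ro.from_euler('z',p[2]).as_matrix()
    for z in zs:
        P=np.array([proj(c,R@[a*hx,b*hy,0]+[p[0],p[1],z]) for a,b in((1,1),(1,-1),(-1,-1),(-1,1))])
        cv2.polylines(im,[np.int32((P+.5)*S)],True,col,1)
v=proj(c,[.49,.23,.07]).astype(int);o=[]
for I,zl in((im,.061),(i0,.1304)):
    b=cv2.resize(I,None,fx=8,fy=8,interpolation=cv2.INTER_CUBIC)
    draw(b,(.4905,.2528,-.23),.055,.075,(.055,),(0,255,0));draw(b,(.4895,.2528,-.232),.054,.074,(zl+.014,),(255,0,255))
    o.append(b[v[1]*8-250:v[1]*8+250,v[0]*8-195:v[0]*8+195])
cv2.imwrite("pics/k.png",np.hstack(o))
E
```

```text
(no output)
```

View pics/k.png

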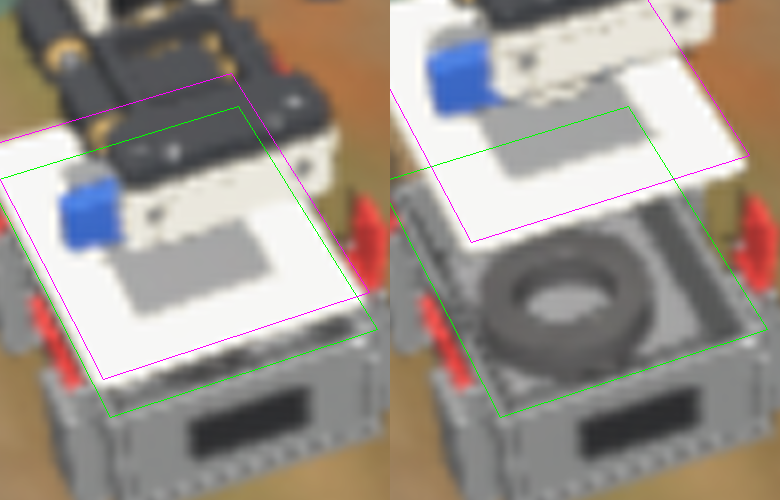

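Request:
{"op": "drive_tool", "data": {"plan": [[[0.003,0,-0.0015],[0,0,0],0],[[0.006,0,-0.0015],[0,0,0],0],[[0.008,0,-0.0015],[0,0,0],0],[[0.01,0,-0.0015],[0,0,0],0],[[0.012,0,-0.0015],[0,0,0],0],[[0.0135,0,-0.0015],[0,0,0],0],[[0.0145,0,-0.0015],[0,0,0],0],[[0.0145,0,-0.0015],[0,0,0],0],[[0.0145,0,-0.0015],[0,0,0],0]]}}

```text
clock: 18.38
tool_pos: [0.4909, 0.2523, 0.0681]
orientation: [173.9, 89.8, -19.5]
force: [-7.2, -5.3, 18.4]
opening: 0.0118
```

```bash
python3 g4.py .491 .2528 -.23 .065
```

```text
t 18.38 tcp [0.4909 0.2523 0.0681] toolx [ 0.003 -0.001 -1.   ] y [-0.232 -0.973  0.   ] F [-7.2 -5.3 18.4] open 0.0118 q [ 47.7  18.  -26.6   0.2 -45.4  28.8]
shift [ 0.0031 -0.0005  0.    ] turn [ 1.7977e+02 -3.0000e-02  2.7000e-01] TCP [0.491  0.2528 0.065 ] rows 25.1
shift [ 0.0031 -0.0005  0.    ] turn [-0.23 -0.17 -0.02] TCP [0.491  0.2528 0.065 ] rows 0.1
```

Request:
{"op": "drive_tool", "data": {"plan": [[[0.0,0.0007,0.0006],[0,0,0],0],[[0.0,0.0013,0.0012],[0,0,0],0],[[0.0015,0.0013,0.0012],[0,0,0],0],[[0.003,0.0013,0.0012],[0,0,0],0],[[0.003,0.0013,0.0012],[0,0,0],0],[[0.003,0.0013,0.0012],[0,0,0],0]]}}

```text
clock: 18.88
tool_pos: [0.49, 0.2517, 0.0662]
orientation: [-175.3, 89.8, -8.6]
force: [-2.5, -1.9, 14.2]
opening: 0.0121
```

```bash
python3 g4.py .491 .2528 -.23 .065
```

```text
t 18.88 tcp [0.49   0.2517 0.0662] toolx [ 0.004 -0.001 -1.   ] y [-0.231 -0.973 -0.   ] F [-2.5 -1.9 14.2] open 0.0121 q [ 47.7  18.  -26.9   0.3 -45.   28.7]
shift [ 0.0012 -0.0013 -0.0007] turn [1.7981e+02 3.0000e-02 3.6000e-01] TCP [0.491  0.2528 0.065 ] rows 25.1
shift [ 0.0012 -0.0013 -0.0007] turn [-0.19 -0.23  0.02] TCP [0.491  0.2528 0.065 ] rows 0.0
```

Request:
{"op": "drive_tool", "data": {"plan": [[[0,0,0],[0,0,0],0.2],[[0,0,0],[0,0,0],0.35],[[0,0,0],[0,0,0],0.45],[[0,0,0],[0,0,0],0.45],[[0,0,0],[0,0,0],0.45],[[-0.02,0,0],[0,0,0],0.45],[[-0.05,0,0],[0,0,0],0.3],[[-0.065,0,0],[0,0,0],0],[[-0.065,0,0],[0,0,0],0],[[-0.065,0,0],[0,0,0],0]]}}

```text
clock: 19.72
tool_pos: [0.49, 0.2521, 0.1319]
orientation: [-156.8, 89.7, 9.8]
force: [-1.1, 0.6, -1.0]
opening: 0.0181
```

```bash
cat > g6.py <<'E'
from h import *
B=np.array([.490,.252]);w=-.231;R=Ro.from_euler('z',w).as_matrix()[:2,:2]
st()
for n,sx,sy in(("fl",-1,1),("br",1,-1),("fr",-1,-1),("bl",1,1)):
    for nm,r,z in(("start",.088,.076),("end",.030,.076)):
        p=B+R@[sx*r,sy*.048];print(n,nm);goto([*p,z],[0,0,-1],[-np.sin(w),np.cos(w),0],grasp=False)
E
python3 g6.py|grep -v " turn \[ *1[78]\|e+02"; python3 - <<'E'
from h import *
A=[]
for c in("top","scene"):
    im=ctrl.snapshot(c);v=proj(c,[.49,.25,.08]).astype(int);A.append(cv2.resize(im[v[1]-45:v[1]+45,v[0]-45:v[0]+45],None,fx=4.4,fy=4.4,interpolation=cv2.INTER_CUBIC))
cv2.imwrite("pics/m.png",np.hstack(A))
E
```

```text
t 19.72 tcp [0.49   0.2521 0.1319] toolx [ 0.005  0.001 -1.   ] y [-0.231 -0.973 -0.002] F [-1.1  0.6 -1. ] open 0.0181 q [ 47.7  13.5 -22.8   0.2 -53.5  28.8]
fl start
shift [ 0.0556 -0.0475  0.0884] turn [-0.13 -0.28  0.12] TCP [0.4153 0.3189 0.076 ] rows 2.8
fl end
shift [ 0.0559 -0.0477  0.0304] turn [-0.13 -0.28  0.12] TCP [0.4718 0.3056 0.076 ] rows 1.9
br start
shift [ 0.0563  0.0481 -0.0878] turn [-0.13 -0.28  0.12] TCP [0.5647 0.1851 0.076 ] rows 2.8
br end
shift [ 0.056   0.0482 -0.0298] turn [-0.13 -0.28  0.12] TCP [0.5082 0.1984 0.076 ] rows 1.9
fr start
shift [0.0554 0.0485 0.0881] turn [-0.13 -0.28  0.12] TCP [0.3933 0.2254 0.076 ] rows 2.8
fr end
shift [0.0557 0.0483 0.0301] turn [-0.13 -0.28  0.12] TCP [0.4498 0.2121 0.076 ] rows 1.9
bl start
shift [ 0.0565 -0.0479 -0.0876] turn [-0.13 -0.28  0.12] TCP [0.5867 0.2786 0.076 ] rows 2.8
bl end
shift [ 0.0562 -0.0478 -0.0296] turn [-0.13 -0.28  0.12] TCP [0.5302 0.2919 0.076 ] rows 1.9
```

View pics/m.png

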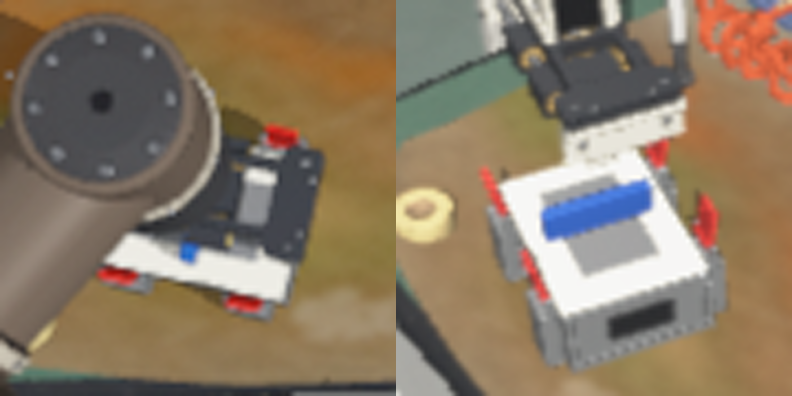

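Request:
{"op": "drive_tool", "data": {"plan": [[[0,-0.0475,0.088],[0,0,0],0],[[0,-0.0475,0.088],[0,0,0],0],[[0,-0.0475,0.088],[0,0,0],0],[[0,-0.0475,0.088],[0,0,0],0],[[0.03,-0.0475,0.088],[0,0,0],0],[[0.056,-0.0475,0.088],[0,0,0],0],[[0.056,-0.0475,0.088],[0,0,0],0],[[0.056,-0.0475,0.078],[0,0,0],0],[[0.056,-0.0475,0.068],[0,0,0],0],[[0.056,-0.0475,0.058],[0,0,0],0],[[0.056,-0.0475,0.048],[0,0,0],0],[[0.056,-0.0475,0.038],[0,0,0],0],[[0.056,-0.0475,0.031],[0,0,0],0],[[0.056,-0.0475,0.031],[0,0,0],0],[[0.056,-0.0475,0.031],[0,0,0],0],[[0.03,-0.0475,0.031],[0,0,0],0],[[0,-0.0475,0.031],[0,0,0],0],[[0,-0.0475,0.031],[0,0,0],0]]}}

```text
clock: 21.32
tool_pos: [0.4722, 0.3069, 0.1358]
orientation: [-143.9, 89.4, 22.9]
force: [1.7, 0.2, 0.7]
opening: 0.0003
```

```bash
python3 g6.py|grep -v " turn \[ *1[78]\|e+02"; python3 - <<'E'
from fit import *
ims={c:ctrl.snapshot(c) for c in("top","scene")};boxfit(ims,(.490,.252,-.23,.0725))
for c,i in ims.items(): cv2.imwrite(f"pics/{c}_n1.png",i)
E
```

```text
t 21.32 tcp [0.4722 0.3069 0.1358] toolx [ 0.009  0.004 -1.   ] y [-0.23  -0.973 -0.006] F [1.7 0.2 0.7] open 0.0003 q [ 53.1  14.2 -21.3   0.3 -54.   23.4]
fl start
shift [0.0593 0.0017 0.0585] turn [-0.06 -0.45  0.33] TCP [0.4153 0.3189 0.076 ] rows 2.0
fl end
shift [0.0597 0.0017 0.0006] turn [-0.06 -0.45  0.33] TCP [0.4718 0.3056 0.076 ] rows 1.4
br start
shift [ 0.0601  0.0976 -0.1175] turn [-0.06 -0.45  0.33] TCP [0.5647 0.1851 0.076 ] rows 3.9
br end
shift [ 0.0597  0.0976 -0.0595] turn [-0.06 -0.45  0.33] TCP [0.5082 0.1984 0.076 ] rows 3.1
fr start
shift [0.0587 0.0977 0.0585] turn [-0.06 -0.45  0.33] TCP [0.3933 0.2254 0.076 ] rows 3.1
fr end
shift [0.0592 0.0977 0.0005] turn [-0.06 -0.45  0.33] TCP [0.4498 0.2121 0.076 ] rows 2.7
bl start
shift [ 0.0607  0.0016 -0.1174] turn [-0.06 -0.45  0.33] TCP [0.5867 0.2786 0.076 ] rows 3.2
bl end
shift [ 0.0602  0.0016 -0.0594] turn [-0.06 -0.45  0.33] TCP [0.5302 0.2919 0.076 ] rows 2.0
top [(np.int32(33), array([191. , 187.4])), (np.int32(26), array([219.7, 193.7])), (np.int32(17), array([211., 231.]))]
scene [(np.int32(22), array([230.9, 160.1])), (np.int32(27), array([241.8, 178. ]))]
box x y yaw z [ 0.4889  0.2522 -0.2411  0.0754] res [ 0.3 -0.  -0.2 -0.2 -0.1  0.1 -0.2  0.1  0.  -0. ]
```

Request:
{"op": "drive_tool", "data": {"plan": [[[0,0.0976,-0.1175],[0,-0.4,0.3],0],[[0,0.0976,-0.1175],[0,-0.4,0.3],0],[[0,0.0976,-0.1175],[0,-0.4,0.3],0],[[0,0.0976,-0.1175],[0,-0.4,0.3],0],[[0,0.0976,-0.1175],[0,-0.4,0.3],0],[[0.03,0.0976,-0.1175],[0,-0.4,0.3],0],[[0.06,0.0976,-0.1175],[0,-0.4,0.3],0],[[0.06,0.0976,-0.1175],[0,-0.4,0.3],0],[[0.06,0.0976,-0.107],[0,-0.4,0.3],0],[[0.06,0.0976,-0.097],[0,-0.4,0.3],0],[[0.06,0.0976,-0.087],[0,-0.4,0.3],0],[[0.06,0.0976,-0.077],[0,-0.4,0.3],0],[[0.06,0.0976,-0.067],[0,-0.4,0.3],0],[[0.06,0.0976,-0.06],[0,-0.4,0.3],0],[[0.06,0.0976,-0.06],[0,-0.4,0.3],0],[[0.06,0.0976,-0.06],[0,-0.4,0.3],0],[[0.03,0.0976,-0.06],[0,-0.4,0.3],0],[[0,0.0976,-0.06],[0,-0.4,0.3],0],[[0,0.0976,-0.06],[0,-0.4,0.3],0],[[0,0.0976,-0.06],[0,-0.4,0.3],0]]}}

```text
clock: 23.08
tool_pos: [0.5075, 0.1976, 0.1337]
orientation: [-98.5, 90.0, 68.1]
force: [0.2, -0.1, -1.1]
opening: 0.0003
```

```bash
python3 g6.py|grep -v " turn \[ *1[78]\|e+02"|grep -A1 "^t\|fr\|bl"; python3 - <<'E'
from fit import *
ims={c:ctrl.snapshot(c) for c in("top","scene")};boxfit(ims,(.490,.252,-.23,.0725))
A=[]
for c,im in ims.items():
    cv2.imwrite(f"pics/{c}_n2.png",im);
E
```

```text
t 23.08 tcp [0.5075 0.1976 0.1337] toolx [ 0.  0. -1.] y [-0.231 -0.973 -0.   ] F [ 0.2 -0.1 -1.1] open 0.0003 q [ 41.9  13.  -23.1  -0.  -53.9  34.8]
fl start
--
fr start
shift [ 0.0577 -0.0007  0.1175] turn [-0.12 -0.    0.03] TCP [0.3933 0.2254 0.076 ] rows 3.1
fr end
shift [ 0.0577 -0.0008  0.0595] turn [-0.12 -0.    0.03] TCP [0.4498 0.2121 0.076 ] rows 2.0
bl start
shift [ 0.0578 -0.0971 -0.0583] turn [-0.12 -0.    0.03] TCP [0.5867 0.2786 0.076 ] rows 3.0
bl end
shift [ 0.0578 -0.0969 -0.0003] turn [-0.12 -0.    0.03] TCP [0.5302 0.2919 0.076 ] rows 2.7
top [(np.int32(17), array([211., 231.]))]
scene []
box x y yaw z [ 0.4891  0.253  -0.2301  0.0725] res [ 0. -0.]
```

Request:
{"op": "drive_tool", "data": {"plan": [[[0,-0.0008,0.1175],[0,0,0],0],[[0,-0.0008,0.1175],[0,0,0],0],[[0,-0.0008,0.1175],[0,0,0],0],[[0,-0.0008,0.1175],[0,0,0],0],[[0,-0.0008,0.1175],[0,0,0],0]]}}

```text
clock: 23.6
tool_pos: [0.3904, 0.2245, 0.1313]
orientation: [47.5, 89.7, -145.7]
force: [0.3, 0.6, 0.1]
opening: 0.0006
```

```bash
cat > red.py <<'E'
from h import *
B=np.array([.490,.252]);R=Ro.from_euler('z',-.231).as_matrix()[:2,:2];A=[]
for c in("top","scene"):
    im=ctrl.snapshot(c);h=cv2.cvtColor(im,cv2.COLOR_BGR2HSV);m=(cv2.inRange(h,(0,150,70),(6,255,255))|cv2.inRange(h,(174,150,70),(180,255,255)))
    n,_,st_,ce=cv2.connectedComponentsWithStats(m);gp=proj(c,[*B,.07])
    print(c,[(int(st_[i,4]),np.round(ce[i],1)) for i in range(1,n) if st_[i,4]>4 and np.linalg.norm(ce[i]-gp)<45])
    for n,sx,sy in(("fl",-1,1),("br",1,-1),("fr",-1,-1),("bl",1,1)):
        print("  ",n,"shut px",np.round(proj(c,[*(B+R@[sx*.046,sy*.048]),.0665]),1),"open px",np.round(proj(c,[*(B+R@[sx*.0636,sy*.048]),.0765]),1))
    v=gp.astype(int);A.append(cv2.resize(im[v[1]-45:v[1]+45,v[0]-45:v[0]+45],None,fx=4.4,fy=4.4,interpolation=cv2.INTER_CUBIC))
cv2.imwrite("pics/red.png",np.hstack(A))
E
python3 red.py; python3 g6.py|grep -v " turn \[ *1[78]\|e+02"|grep -A1 "^t\|fr\|bl"
```

```text
top [(30, array([191.3, 187.5])), (60, array([218.8, 198.4]))]
   fl shut px [184.1 219.7] open px [182.5 224.7]
   br shut px [218.5 198.5] open px [219.5 192.9]
   fr shut px [212.6 225.6] open px [211.2 230.6]
   bl shut px [190.3 192.7] open px [191.1 187.1]
scene [(35, array([231.2, 159.8])), (47, array([238.3, 182.1])), (14, array([202.9, 189.8]))]
   fl shut px [199.5 171.7] open px [193.8 171. ]
   br shut px [237.1 181.4] open px [242.2 177.4]
   fr shut px [209.3 190.4] open px [203.5 189.9]
   bl shut px [226.1 163.6] open px [230.8 159.8]
t 23.7 tcp [0.3921 0.2247 0.1315] toolx [-0.004 -0.003 -1.   ] y [-0.231 -0.973  0.003] F [-0.1  0.5  0. ] open 0.0005 q [ 54.8   4.6 -33.9  -0.1 -51.7  21.9]
fl start
--
fr start
shift [ 0.0555 -0.0012 -0.0012] turn [-0.11  0.17 -0.19] TCP [0.3933 0.2254 0.076 ] rows 1.3
fr end
shift [ 0.0553 -0.0013 -0.0592] turn [-0.11  0.17 -0.19] TCP [0.4498 0.2121 0.076 ] rows 1.9
bl start
shift [ 0.0547 -0.0975 -0.177 ] turn [-0.11  0.17 -0.19] TCP [0.5867 0.2786 0.076 ] rows 5.0
bl end
shift [ 0.0548 -0.0974 -0.119 ] turn [-0.11  0.17 -0.19] TCP [0.5302 0.2919 0.076 ] rows 3.9
```

```bash
python3 - <<'E'
import cv2,numpy as np
for f in("scene_n1","top_n1","scene_n2","top_n2"):
    im=cv2.imread(f"pics/{f}.png");h=cv2.cvtColor(im,cv2.COLOR_BGR2HSV);m=(cv2.inRange(h,(0,150,70),(6,255,255))|cv2.inRange(h,(174,150,70),(180,255,255)))
    n,_,s,ce=cv2.connectedComponentsWithStats(m);print(f,[(int(s[i,4]),np.round(ce[i],1)) for i in range(1,n) if s[i,4]>4 and 160<ce[i][0]<260 and 140<ce[i][1]<250])
E
```

```text
scene_n1 [(35, array([231.2, 159.8])), (36, array([198.6, 172.9])), (40, array([242.2, 178.2])), (14, array([202.9, 189.8])), (24, array([228.8, 248.2]))]
top_n1 [(29, array([191.2, 187.4])), (28, array([219.8, 193.7])), (20, array([210.8, 231.4]))]
scene_n2 [(36, array([198.6, 172.9])), (50, array([238.2, 182.1])), (15, array([203., 190.])), (19, array([231.1, 247.7]))]
top_n2 [(19, array([210.8, 231.3]))]
```

fl and br are both shut: the red blobs sit at the predicted shut pixels. Next is fr, then bl.

Request:
{"op": "drive_tool", "data": {"plan": [[[0.03,-0.001,0],[0,0.2,-0.2],0],[[0.055,-0.001,0],[0,0.2,-0.2],0],[[0.055,-0.001,0],[0,0.2,-0.2],0],[[0.055,-0.001,-0.01],[0,0.2,-0.2],0],[[0.055,-0.001,-0.02],[0,0.2,-0.2],0],[[0.055,-0.001,-0.03],[0,0.2,-0.2],0],[[0.055,-0.001,-0.04],[0,0.2,-0.2],0],[[0.055,-0.001,-0.05],[0,0.2,-0.2],0],[[0.055,-0.001,-0.059],[0,0.2,-0.2],0],[[0.055,-0.001,-0.059],[0,0.2,-0.2],0],[[0.055,-0.001,-0.059],[0,0.2,-0.2],0],[[0.03,-0.001,-0.059],[0,0.2,-0.2],0],[[0,-0.001,-0.059],[0,0.2,-0.2],0],[[0,-0.001,-0.059],[0,0.2,-0.2],0],[[0,-0.0975,-0.177],[0,0.2,-0.2],0],[[0,-0.0975,-0.177],[0,0.2,-0.2],0],[[0,-0.0975,-0.177],[0,0.2,-0.2],0],[[0,-0.0975,-0.177],[0,0.2,-0.2],0],[[0,-0.0975,-0.177],[0,0.2,-0.2],0],[[0,-0.0975,-0.177],[0,0.2,-0.2],0]]}}

```text
clock: 25.37
tool_pos: [0.5872, 0.279, 0.1294]
orientation: [68.5, 89.9, -124.8]
force: [-1.9, -0.3, -0.1]
opening: 0.0002
```

```bash
python3 red.py|grep "top\|scene"; python3 g6.py|grep -v " turn \[ *1[78]\|e+02"|grep -A1 "^t\|bl"
```

```text
top [(19, array([191.5, 188.1])), (60, array([218.8, 198.4])), (61, array([183.8, 220.7])), (62, array([212.1, 227. ]))]
scene [(35, array([231.2, 159.8])), (36, array([198.6, 172.9])), (50, array([238.2, 182.1])), (45, array([208.2, 191.7]))]
t 25.47 tcp [0.5859 0.2783 0.1302] toolx [-0.    -0.001 -1.   ] y [-0.231 -0.973  0.001] F [ 0.3  0.3 -0.2] open 0.0008 q [ 42.6  22.2 -10.    0.  -57.8  34. ]
fl start
--
bl start
shift [ 0.0542 -0.0005 -0.0007] turn [-0.11  0.02 -0.04] TCP [0.5867 0.2786 0.076 ] rows 1.3
bl end
shift [ 0.0542 -0.0004  0.0573] turn [-0.11  0.02 -0.04] TCP [0.5302 0.2919 0.076 ] rows 1.9
```

Three clips are shut. Now bl, then I'll retreat upwards.

Request:
{"op": "drive_tool", "data": {"plan": [[[0.03,0,0],[0,0,0],0],[[0.054,0,0],[0,0,0],0],[[0.054,0,0],[0,0,0],0],[[0.054,0,0.01],[0,0,0],0],[[0.054,0,0.02],[0,0,0],0],[[0.054,0,0.03],[0,0,0],0],[[0.054,0,0.04],[0,0,0],0],[[0.054,0,0.05],[0,0,0],0],[[0.054,0,0.058],[0,0,0],0],[[0.054,0,0.058],[0,0,0],0],[[0.054,0,0.058],[0,0,0],0],[[0.03,0,0.058],[0,0,0],0],[[0,0,0.058],[0,0,0],0],[[-0.04,0,0.058],[0,0,0],0],[[-0.08,0.06,0.058],[0,0,0],0],[[-0.09,0.18,0.058],[0,0,0],0],[[-0.09,0.25,0.058],[0,0,0],0],[[-0.09,0.25,0.058],[0,0,0],0],[[-0.09,0.25,0.058],[0,0,0],0],[[-0.09,0.25,0.058],[0,0,0],0]]}}

```text
clock: 27.13
tool_pos: [0.4732, 0.0551, 0.2199]
orientation: [118.3, 90.0, -75.0]
force: [2.2, -1.3, -0.0]
opening: 0.0004
```

```bash
python3 red.py; python3 - <<'E'
from h import *
st();A=[]
for c in("top","scene"):
    im=ctrl.snapshot(c);i0=cv2.imread(f"pics/{c}0.png")
    v=proj(c,[.50,.25,.05]).astype(int);A.append(cv2.resize(im[v[1]-70:v[1]+70,max(0,v[0]-70):v[0]+70],(395,395),interpolation=cv2.INTER_CUBIC))
    for n in("magnet","tape","thin_plug","bar_clip"): print(c,n,lm(c,n,0)[:1])
cv2.imwrite("pics/z.png",np.hstack(A))
E
```

```text
top [(60, array([190.8, 192.2]))]
   fl shut px [184.1 219.7] open px [182.5 224.7]
   br shut px [218.5 198.5] open px [219.5 192.9]
   fr shut px [212.6 225.6] open px [211.2 230.6]
   bl shut px [190.3 192.7] open px [191.1 187.1]
scene [(39, array([227.5, 164.3])), (36, array([198.6, 172.9])), (49, array([238.3, 182.1])), (45, array([208.2, 191.7]))]
   fl shut px [199.5 171.7] open px [193.8 171. ]
   br shut px [237.1 181.4] open px [242.2 177.4]
   fr shut px [209.3 190.4] open px [203.5 189.9]
   bl shut px [226.1 163.6] open px [230.8 159.8]
t 27.23 tcp [0.4725 0.0529 0.2207] toolx [ 0.001 -0.    -1.   ] y [-0.234 -0.972 -0.   ] F [ 0.1  0.8 -0. ] open 0.0001 q [ 30.2   1.6 -24.1   0.  -64.2  46.2]
top magnet [(array([267.7, 158.4]), 0.43, array([0.6694, 0.0252, 0.    ]))]
top tape [(array([161.5, 234.8]), 0.48, array([0.413 , 0.3958, 0.    ]))]
top thin_plug [(array([154. , 161.8]), 0.55, array([0.6681, 0.4222, 0.    ]))]
top bar_clip []
scene magnet [(array([244.5, 183.2]), 0.64, array([ 0.5764,  0.2324, -0.    ]))]
scene tape [(array([179.6, 179.2]), 0.53, array([ 0.4152,  0.3897, -0.    ]))]
scene thin_plug []
scene bar_clip [(array([232.3, 258.4]), 0.51, array([0.3686, 0.0081, 0.    ]))]
```

View pics/z.png

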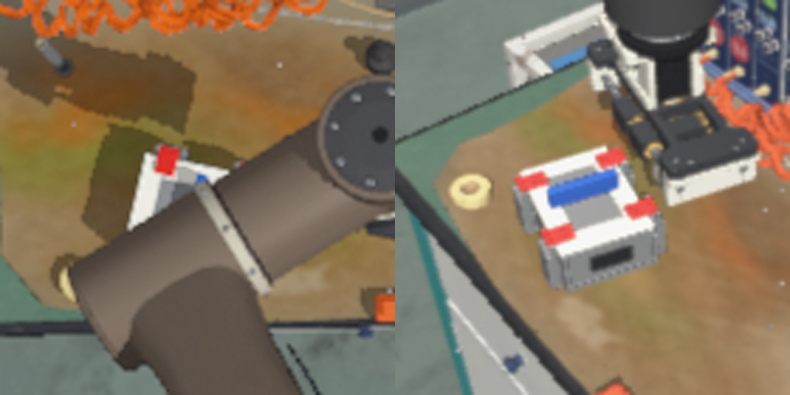

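All four clips lie flat over the lid's rim (scene crop at about 530,180; 610,158; 640,207; 557,233). The lid is level, the plug is upright, and the tape and bar clip haven't moved. The arm is clear, so I'm handing in.

```bash
python3 -c "
from plant import ctrl
print(ctrl.close_job())"
```

```text
the job is handed in; nothing more can be done
None
```

The gauge box is closed and the job is handed in, at about 27.5 s of the 72 s allowed. No verdict was reported.

**What I did:**
- I took the lid from its stand by the handle, tilted 45°, laid it flat on the bench handle up, and let go.
- Turning the lid straight forward ran the arm into its joint limits. I turned it sideways instead and laid it down with no trouble.
- I took the lid again by the handle from above and set it on the box. It first caught slightly to one side, so I shifted about 1.5 mm and pressed it home.
- I snapped the clips in the order near-left, far-right, near-right, far-left.

**Last checks:**
- **Lid:** its origin came to about 47 mm above the bench, which is the seated height, and it looked level in the last picture.
- **Clips:** the scene camera showed all four red clips within about 2 pixels of where they should be when shut. The arm hid three of them from the top camera.
- **Bystanders:** the tape and bar clip matched their starting positions within about 10 mm, which is the detector's own scatter. The magnet matched in the top camera. The plug was upright and about where it started.
- **Disagreement:** in the scene camera the network put "magnet" on the box itself, which I took as a false detection. It also missed the plug there and the bar clip in the top view.

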